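# Load, check and sort pneumatic castor wheels

## Robot

A 6-joint arm with a two-finger parallel gripper is mounted at the origin on the work surface. World frame = base frame: x ahead of the robot, y to its left, z up, the work surface at z = 0. Lengths are in m, angles in degrees, forces in N, time in s.
With the tool pointing down it reaches from about 0.35 to 0.875 m from the base axis. Payload 4.2 kg.
Tool frame: the origin (TCP) lies between the finger pads, 19 mm behind the fingertips; this is the grasp point; z points along the fingers, y is the line along which they close (so a half turn about z gives the same grasp; the last joint's range is limited). The gripper opens to 87 mm and grips with 3 to 60 N. Pads are 19 mm wide; open, the fingers measure 117 mm over their backs; the gripper's body (75 mm by 190 mm) begins 51 mm behind the grasp point.
Start: joints at [-51.131, 22.042, 0.453, 0, -68.411, -14.817], TCP at [0.255, -0.571, 0.241] pointing down, gripper open.
Joint ranges: [-179.83, 179.83], [-69.29, 118.12], [-61.27, 80.66], [-181.25, 117.63], [-171.15, -9.14], [-177.46, 177.46]. Speed limits (degrees/s): [159.86, 159.86, 180, 180, 180, 180].

## Interface

Orientations are given as a 3x3 rotation matrix whose columns are the frame's x, y, z axes.
In Python, from station import r gives the robot as it stands.
- The arm moves only by the tool servo_tool, never from a script. Its argument "targets" is a list of rows, each a list of 5 numbers: the shift along the world's x, y, z in units of 30 mm (1.0 is 30 mm), then the turn about the world's z in rad, then the finger opening in mm, from 0 to 87. In form: [[x, y, z, turn, gripper], ...]. A call has exactly 5 rows; each row is the pose to reach, as a shift and turn from the pose commanded when the call began; what a row does not reach only later rows make up. A row lasts 1/12 s, in which the tool goes at most 41.7 mm and 7.16 degrees, less where a joint would pass 70% of its speed; a pose out of reach is approached as far as the arm can. A call with a gripper value outside its range is refused whole. The fingers move at their own pace and stop on an object; the grip force is fixed at half the most. Time passes only in rows, so rows that repeat a pose let the fingers close, or fill a call up. It gives the time, the measured TCP pose, the force, the opening and the grip force at its end, in the units of the state.
- r.sense(): the state, without advancing time (a new reading comes with each control period).
- r.capture(name): name is "scene" or "top" or "wrist"; returns a dict with "pixels" (420x560x3 uint8, red, green, blue), "fx", "fy", "cx", "cy" (pixels), "dist_coeffs" ([k1, k2, p1, p2, k3] as OpenCV has them; the pictures are not rectified), "world_from_camera" (4x4, takes a point from camera to world coordinates). Camera axes: x right, y down, z forward; pixel columns grow to the right and rows downward; lengths in m; the calibration is good to about 2 mm. A picture is of the moment at which its call begins. There is no depth.
- r.finish_job(): hands the job in; it is judged then, once.
The state is a dict: "time_s": time; "joints": joint angles; "joint_velocities": joint speeds; "effort": joint torques, N m; "tcp_pos": TCP position; "ee_rot": TCP orientation; "wrist_force": force on the tool from outside, world axes, zero at the start; "moment": the same for the moment, N m; "gripper_width": opening from 0.0 (shut) to 1.0 (fully open); "gripper_force": force on a finger pad.
Only numpy, scipy, OpenCV 4.12 (cv2) and the standard library are available. Lean on these libraries where they do the work, as an engineer would, in place of code of your own. Each camera call takes 0.05 s, during which the arm holds its last target. There are 200 camera calls.

## Task

Set every castor wheel that lies on the bench flat on the aluminium checking plate, each centred between the stops of its own station. Then take the tyre gauge from its hook and check every tyre: pressed fully home on the valve, a sound tyre drives the white rod out until its dark band shows, a soft one does not. Lay the soft wheels back flat on the bench, leave the sound ones in their stations, and hang the gauge back on its hook by its wire handle.

Things in the scene. Friction and masses are not known exactly. Their poses are not given: they have to be found in the camera images.
- wheel_a: Pneumatic castor wheel lying flat, 0.4 kg; four look-alikes, some absent. Tyre 125 mm across, 38 mm high. Hub, a plain round post 34 mm across, z 38 to 66 mm (grip it, fingers across the line to the valve). Origin: centre of underside, z up. On +x, 38 mm from centre: rubber valve boss 24 mm across, top at z 48 mm, with 10 mm brass tip to z 62 mm. Its pressure is hidden.
- wheel_b: Pneumatic castor wheel lying flat, 0.4 kg; four look-alikes, some absent. Tyre 125 mm across, 38 mm high. Hub, a plain round post 34 mm across, z 38 to 66 mm (grip it, fingers across the line to the valve). Origin: centre of underside, z up. On +x, 38 mm from centre: rubber valve boss 24 mm across, top at z 48 mm, with 10 mm brass tip to z 62 mm. Its pressure is hidden.
- wheel_c: Pneumatic castor wheel lying flat, 0.4 kg; four look-alikes, some absent. Tyre 125 mm across, 38 mm high. Hub, a plain round post 34 mm across, z 38 to 66 mm (grip it, fingers across the line to the valve). Origin: centre of underside, z up. On +x, 38 mm from centre: rubber valve boss 24 mm across, top at z 48 mm, with 10 mm brass tip to z 62 mm. Its pressure is hidden.
- wheel_d: Pneumatic castor wheel lying flat, 0.4 kg; four look-alikes, some absent. Tyre 125 mm across, 38 mm high. Hub, a plain round post 34 mm across, z 38 to 66 mm (grip it, fingers across the line to the valve). Origin: centre of underside, z up. On +x, 38 mm from centre: rubber valve boss 24 mm across, top at z 48 mm, with 10 mm brass tip to z 62 mm. Its pressure is hidden.
- valve_a (a point): Centre of the top face of wheel_a's valve boss, where the chuck's rim seats; the 10 mm brass tip stands 14 mm above this point and sinks into the boss when pushed.
- valve_b (a point): Centre of the top face of wheel_b's valve boss, where the chuck's rim seats; the 10 mm brass tip stands 14 mm above this point and sinks into the boss when pushed.
- valve_c (a point): Centre of the top face of wheel_c's valve boss, where the chuck's rim seats; the 10 mm brass tip stands 14 mm above this point and sinks into the boss when pushed.
- valve_d (a point): Centre of the top face of wheel_d's valve boss, where the chuck's rim seats; the 10 mm brass tip stands 14 mm above this point and sinks into the boss when pushed.
- gauge: Tyre gauge, 0.26 kg, starts hanging level on the hook, barrel across the bar and pointing about to -y. Origin: centre of the mouth of its chuck, z up. Chuck: downward brass cup, 25 mm outside, 18 mm inside, 34 mm long. A 24 mm round barrel runs from the head along +x, 50 mm above the mouth, to x = 160 mm; the rod comes out of its end.
- gauge_head (a point): Centre of the gauge's aluminium head block, 50 mm above the chuck's mouth: 36 (x) x 28 (y) x 32 (z) mm. Grip it here across y, tool pointing down, so that the push is straight above the valve.
- gauge_mouth (a point): Centre of the chuck's mouth. A sprung piston lies 6 mm up inside. Push the chuck down over a valve tip until its rim stands on the boss: fully home, mouth level with the boss top. The last 8 mm work against the springs (2 to 10 N); on the boss it is solid, so press to about 14 N. Only then is the reading right. The rod springs back when lifted off.
- gauge_loop (a point): Underside of the top of the gauge's stiff wire handle (6 mm wire in the gauge's x-z plane), over the balance point: 72 mm along x from the chuck and 111 mm above its mouth. The opening below it is 48 mm high (barrel top at z = 62 mm), 28 mm wide near the top and 60 mm at the bottom, open along y.
- rod (a joint): How far the gauge's white 8 mm square rod stands out of the barrel's end, m: 0 at rest, at most 0.06; about 0.01 for a very soft tyre and 0.048 for the hardest. Its dark band (5 mm wide) begins to show at 0.030: from there on the tyre is sound. Borderline readings, within 3 mm of that, may be judged either way.
- hook: Hook stand: round base 110 mm diameter, upright post at the origin (centre of the underside) 240 mm tall, and a level 8 mm bar pointing along the stand's -x at height 220 mm, 83 mm long, then turned up so that its tip ends 96 mm out and 18 mm above the bar's centre line. Fixed.
- hook_bar (a point): Point on the bar's centre line, 55 mm out from the post, 220 mm high; axes as the stand's. The gauge hangs here at the start.
- plate: Aluminium checking plate 310 x 310 x 12 mm, fixed. Origin: centre of the underside. Four round stations on it in a square of 150 mm, each between four steel stop pins (16 mm diameter, 16 mm tall) on its diagonals, which leave about 3 mm round a tyre.
- station_0 (a point): Centre of the station at plate x = -75 mm, y = -75 mm, on the plate's top face.
- station_1 (a point): Centre of the station at plate x = -75 mm, y = 75 mm, on the plate's top face.
- station_2 (a point): Centre of the station at plate x = 75 mm, y = -75 mm, on the plate's top face.
- station_3 (a point): Centre of the station at plate x = 75 mm, y = 75 mm, on the plate's top face.
- felt_roll: Bystander: standing cardboard roll with green felt, 93 mm diameter, 170 mm tall, origin under its centre. Leave alone.
- bottle: Bystander: water bottle 62 mm diameter, 160 mm tall, origin under its centre. Leave alone.
- glue_gun: Bystander: glue gun lying on its side, about 180 mm long, origin under its body. Leave alone.
Mind the look-alikes: they are no part of the job. What is shaped like the wheel_c but blue is not meant.

How it is judged (in metres and radians):
On the way, in this order (a step that is already met when the one before it is completed fails the run):
1. every wheel there is rests on the plate, each centred between the stops of a station (((horizontal distance between wheel_a and station_0 below 0.007 m and z of wheel_a in the frame of station_0 below 0.003 m) or (horizontal distance between wheel_a and station_1 below 0.007 m and z of wheel_a in the frame of station_1 below 0.003 m) or (horizontal distance between wheel_a and station_2 below 0.007 m and z of wheel_a in the frame of station_2 below 0.003 m) or (horizontal distance between wheel_a and station_3 below 0.007 m and z of wheel_a in the frame of station_3 below 0.003 m)) and ((horizontal distance between wheel_b and station_0 below 0.007 m and z of wheel_b in the frame of station_0 below 0.003 m) or (horizontal distance between wheel_b and station_1 below 0.007 m and z of wheel_b in the frame of station_1 below 0.003 m) or (horizontal distance between wheel_b and station_2 below 0.007 m and z of wheel_b in the frame of station_2 below 0.003 m) or (horizontal distance between wheel_b and station_3 below 0.007 m and z of wheel_b in the frame of station_3 below 0.003 m)) and ((horizontal distance between wheel_c and station_0 below 0.007 m and z of wheel_c in the frame of station_0 below 0.003 m) or (horizontal distance between wheel_c and station_1 below 0.007 m and z of wheel_c in the frame of station_1 below 0.003 m) or (horizontal distance between wheel_c and station_2 below 0.007 m and z of wheel_c in the frame of station_2 below 0.003 m) or (horizontal distance between wheel_c and station_3 below 0.007 m and z of wheel_c in the frame of station_3 below 0.003 m)) and ((horizontal distance between wheel_d and station_0 below 0.007 m and z of wheel_d in the frame of station_0 below 0.003 m) or (horizontal distance between wheel_d and station_1 below 0.007 m and z of wheel_d in the frame of station_1 below 0.003 m) or (horizontal distance between wheel_d and station_2 below 0.007 m and z of wheel_d in the frame of station_2 below 0.003 m) or (horizontal distance between wheel_d and station_3 below 0.007 m and z of wheel_d in the frame of station_3 below 0.003 m))), for 0.2 s.
2. the gauge is pressed fully home on the valve of one of the wheels and its rod comes out (((horizontal distance between gauge and valve_a below 0.007 m and z of gauge in the frame of wheel_a below 0.0505 m and value of joint rod above 0.005 m) or (horizontal distance between gauge and valve_b below 0.007 m and z of gauge in the frame of wheel_b below 0.0505 m and value of joint rod above 0.005 m) or (horizontal distance between gauge and valve_c below 0.007 m and z of gauge in the frame of wheel_c below 0.0505 m and value of joint rod above 0.005 m) or (horizontal distance between gauge and valve_d below 0.007 m and z of gauge in the frame of wheel_d below 0.0505 m and value of joint rod above 0.005 m))), for 0.2 s.
At the end, for the whole second after the job is handed in: each wheel with a sound tyre rests flat on a station of the plate between the stops, within 7 mm of its centre; each with a soft tyre lies flat on the bench (borderline, rod within 3 mm of showing the band: either place); the gauge hangs at rest by its wire handle on the hook's bar (linear speed of each of wheel_a, wheel_b, wheel_c, wheel_d below 0.02 m/s and angle between each of wheel_a, wheel_b, wheel_c, wheel_d's own z axis and vertical below 0.06 rad and ((z of pressure_a_c0 in the frame of wheel_a above 0.0338 m and horizontal distance between wheel_a and station_0 below 0.007 m and z of wheel_a in the frame of station_0 below 0.003 m) or (z of pressure_a_c0 in the frame of wheel_a above 0.0338 m and horizontal distance between wheel_a and station_1 below 0.007 m and z of wheel_a in the frame of station_1 below 0.003 m) or (z of pressure_a_c0 in the frame of wheel_a above 0.0338 m and horizontal distance between wheel_a and station_2 below 0.007 m and z of wheel_a in the frame of station_2 below 0.003 m) or (z of pressure_a_c0 in the frame of wheel_a above 0.0338 m and horizontal distance between wheel_a and station_3 below 0.007 m and z of wheel_a in the frame of station_3 below 0.003 m) or (z of pressure_a_c0 in the frame of wheel_a below 0.035 m and height (world z) of wheel_a below 0.004 m)) and ((z of pressure_b_c0 in the frame of wheel_b above 0.0338 m and horizontal distance between wheel_b and station_0 below 0.007 m and z of wheel_b in the frame of station_0 below 0.003 m) or (z of pressure_b_c0 in the frame of wheel_b above 0.0338 m and horizontal distance between wheel_b and station_1 below 0.007 m and z of wheel_b in the frame of station_1 below 0.003 m) or (z of pressure_b_c0 in the frame of wheel_b above 0.0338 m and horizontal distance between wheel_b and station_2 below 0.007 m and z of wheel_b in the frame of station_2 below 0.003 m) or (z of pressure_b_c0 in the frame of wheel_b above 0.0338 m and horizontal distance between wheel_b and station_3 below 0.007 m and z of wheel_b in the frame of station_3 below 0.003 m) or (z of pressure_b_c0 in the frame of wheel_b below 0.035 m and height (world z) of wheel_b below 0.004 m)) and ((z of pressure_c_c0 in the frame of wheel_c above 0.0338 m and horizontal distance between wheel_c and station_0 below 0.007 m and z of wheel_c in the frame of station_0 below 0.003 m) or (z of pressure_c_c0 in the frame of wheel_c above 0.0338 m and horizontal distance between wheel_c and station_1 below 0.007 m and z of wheel_c in the frame of station_1 below 0.003 m) or (z of pressure_c_c0 in the frame of wheel_c above 0.0338 m and horizontal distance between wheel_c and station_2 below 0.007 m and z of wheel_c in the frame of station_2 below 0.003 m) or (z of pressure_c_c0 in the frame of wheel_c above 0.0338 m and horizontal distance between wheel_c and station_3 below 0.007 m and z of wheel_c in the frame of station_3 below 0.003 m) or (z of pressure_c_c0 in the frame of wheel_c below 0.035 m and height (world z) of wheel_c below 0.004 m)) and ((z of pressure_d_c0 in the frame of wheel_d above 0.0338 m and horizontal distance between wheel_d and station_0 below 0.007 m and z of wheel_d in the frame of station_0 below 0.003 m) or (z of pressure_d_c0 in the frame of wheel_d above 0.0338 m and horizontal distance between wheel_d and station_1 below 0.007 m and z of wheel_d in the frame of station_1 below 0.003 m) or (z of pressure_d_c0 in the frame of wheel_d above 0.0338 m and horizontal distance between wheel_d and station_2 below 0.007 m and z of wheel_d in the frame of station_2 below 0.003 m) or (z of pressure_d_c0 in the frame of wheel_d above 0.0338 m and horizontal distance between wheel_d and station_3 below 0.007 m and z of wheel_d in the frame of station_3 below 0.003 m) or (z of pressure_d_c0 in the frame of wheel_d below 0.035 m and height (world z) of wheel_d below 0.004 m)) and contact force between gauge and hook above 0.8 N and y of gauge_loop in the frame of hook_bar between -0.025 and 0.025 m and x of gauge_loop in the frame of hook_bar between -0.042 and 0.05 m and z of gauge_loop in the frame of hook_bar above -0.006 m and linear speed of gauge below 0.08 m/s and angle between gauge's own z axis and vertical below 0.5 rad); the robot touches nothing.
It fails at once if a bystander (felt roll, bottle or glue gun) is moved more than 30 mm (distance of any of felt_roll, bottle, glue_gun from where it was at the start of the episode above 0.03 m).
Of wheel_a, wheel_b, wheel_c, wheel_d only 3 to 4 are there at a start; the rules pass over those that are not, and their reading is None.
At some moment in a run one of wheel_a, wheel_b, wheel_c, wheel_d may be knocked a few centimetres aside while the robot is not near it.
It also fails if it takes over 210 s, if anything falls off the work surface, if the arm or the gripper's body presses on something with over 40 N, if the wrist force passes 120 N, or if a joint passes its speed limit or range.

## Working session

There is one attempt and no reset: what is moved stays moved. The work goes in short steps, Python scripts to look and compute and a tool call to move; the robot and the scene stay as the last step left them, time stands still between calls to the robot, and variables do not carry over. Pictures are saved under pics/ and viewed, at most 14 in all, crops included, and the job is handed in when it is done.

Besides the shell and the picture viewer there is one more tool, called by a JSON object that holds its "method" and its "body", one argument or row to a line. servo_tool: Moves the arm, as the interface text tells. Its arguments: {"type":"object","properties":{"targets":{"type":"array","items":{"type":"array","items":{"type":"number"}}}},"required":["targets"]}

```bash
mkdir -p pics
cat > h.py <<'E'
import numpy as np, cv2
from station import r
def cap(n,save=None):
    c=r.capture(n); 
    if save: cv2.imwrite('pics/'+save+'.png',c['pixels'][:,:,::-1])
    return c
def K(c): return np.array([[c['fx'],0,c['cx']],[0,c['fy'],c['cy']],[0,0,1]])
def ray(c,uv):
    p=cv2.undistortPoints(np.array([[uv]],float),K(c),np.array(c['dist_coeffs'],float))[0,0]
    T=np.array(c['world_from_camera']); return T[:3,3],T[:3,:3]@np.array([p[0],p[1],1])
def onz(c,uv,z):
    o,d=ray(c,uv); return o+d*(z-o[2])/d[2]
def proj(c,P):
    T=np.linalg.inv(np.array(c['world_from_camera'])); P=np.atleast_2d(np.array(P,float))
    rv=cv2.Rodrigues(T[:3,:3])[0]
    return cv2.projectPoints(P,rv,T[:3,3],K(c),np.array(c['dist_coeffs'],float))[0][:,0]
E
python3 - <<'E'
from h import *
a=cap('top','top0');b=cap('scene','scene0')
s=r.sense();print(s['time_s'],s['tcp_pos'],s['ee_rot'],s['gripper_width'])
for c in(a,b):print(np.round(c['world_from_camera'],3).tolist(),c['fx'])
E
```

```text
0.1 [ 0.25455275 -0.57028089  0.24029964] [[-9.13241257e-01 -4.07418299e-01 -8.58229173e-04]
 [-4.07419191e-01  9.13239713e-01  1.68181549e-03]
 [ 9.85665561e-05  1.88556233e-03 -9.99998217e-01]] 1.0000024747810816
[[0.01, -0.993, 0.115, 0.387], [-1.0, -0.01, 0.0, 0.016], [0.001, -0.115, -0.993, 1.47], [0.0, 0.0, 0.0, 1.0]] 391.98295197376723
[[0.66, 0.61, -0.44, 1.137], [0.751, -0.524, 0.401, -0.56], [0.014, -0.595, -0.804, 1.259], [0.0, 0.0, 0.0, 1.0]] 505.33236995681756
```

View pics/top0.png

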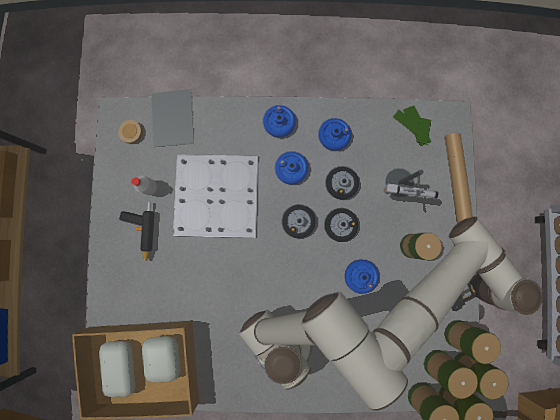

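View pics/scene0.png

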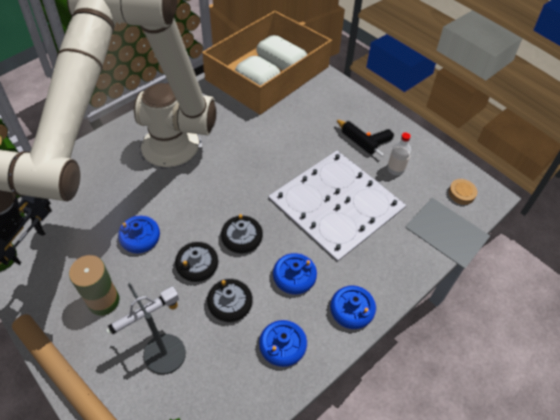

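Top view: the black wheels at (343,182), (299,221) and (341,225) match the description. The four blue ones at (280,121), (335,133), (292,167) and (362,276) are look-alikes. The plate is at (216,196), the gauge on its hook at (412,190). I'll confirm this in an enlarged crop and measure.

```bash
cat > m.py <<'E'
from h import *
def blobs(m,lo,hi):
    n,l,s,c=cv2.connectedComponentsWithStats(m.astype(np.uint8)); return [(tuple(np.round(c[i],1)),s[i,4],s[i,2:4].tolist()) for i in range(1,n) if lo<=s[i,4]<=hi]
def wheels(c,show=True):
    hsv=cv2.cvtColor(c['pixels'],cv2.COLOR_RGB2HSV); H,S,V=[hsv[...,i].astype(int) for i in range(3)]
    return hsv,(V<60),((H>10)&(H<30)&(S>110)&(V>90))
E
python3 - <<'E'
from m import *
a=cap('top')
im=a['pixels'][:,:,::-1][145:255,165:450]
cv2.imwrite('pics/crop1.png',cv2.resize(im,(798,308),interpolation=cv2.INTER_CUBIC))
hsv,dark,brass=wheels(a)
print('dark',[b for b in blobs(dark,4,1500) if 160<b[0][0]<450 and 140<b[0][1]<260])
print('brass',[(b,onz(a,b[0],.06).round(3)) for b in blobs(brass,2,60) if 160<b[0][0]<450 and 100<b[0][1]<260])
E
```

```text
dark [((np.float64(291.3), np.float64(165.0)), np.int32(7), [3, 3]), ((np.float64(341.8), np.float64(183.7)), np.int32(439), [33, 33]), ((np.float64(408.6), np.float64(179.4)), np.int32(110), [21, 15]), ((np.float64(343.9), np.float64(180.7)), np.int32(9), [3, 4]), ((np.float64(398.6), np.float64(193.2)), np.int32(48), [15, 11]), ((np.float64(436.2), np.float64(194.6)), np.int32(13), [3, 6]), ((np.float64(439.5), np.float64(204.2)), np.int32(4), [4, 3]), ((np.float64(298.7), np.float64(221.6)), np.int32(421), [33, 34]), ((np.float64(341.1), np.float64(225.1)), np.int32(452), [33, 34]), ((np.float64(299.0), np.float64(220.2)), np.int32(10), [3, 4]), ((np.float64(343.0), np.float64(223.8)), np.int32(10), [3, 4]), ((np.float64(415.3), np.float64(246.8)), np.int32(91), [15, 27]), ((np.float64(402.7), np.float64(245.6)), np.int32(31), [9, 22])]
brass [(((np.float64(278.4), np.float64(107.8)), np.int32(5), [2, 3]), array([0.881, 0.022, 0.06 ])), (((np.float64(345.8), np.float64(129.6)), np.int32(5), [3, 2]), array([ 0.8 , -0.23,  0.06])), (((np.float64(447.0), np.float64(135.3)), np.int32(3), [3, 2]), array([ 0.787, -0.617,  0.06 ])), (((np.float64(447.0), np.float64(147.0)), np.int32(3), [1, 3]), array([ 0.742, -0.615,  0.06 ])), (((np.float64(448.0), np.float64(153.5)), np.int32(4), [1, 4]), array([ 0.717, -0.617,  0.06 ])), (((np.float64(281.8), np.float64(162.0)), np.int32(4), [2, 3]), array([0.675, 0.007, 0.06 ])), (((np.float64(340.9), np.float64(190.9)), np.int32(8), [3, 3]), array([ 0.57 , -0.209,  0.06 ])), (((np.float64(353.0), np.float64(223.3)), np.int32(7), [3, 3]), array([ 0.453, -0.252,  0.06 ])), (((np.float64(292.5), np.float64(229.0)), np.int32(8), [4, 3]), array([ 0.431, -0.033,  0.06 ])), (((np.float64(426.0), np.float64(233.0)), np.int32(3), [3, 1]), array([ 0.419, -0.521,  0.06 ]))]
```

View pics/crop1.png

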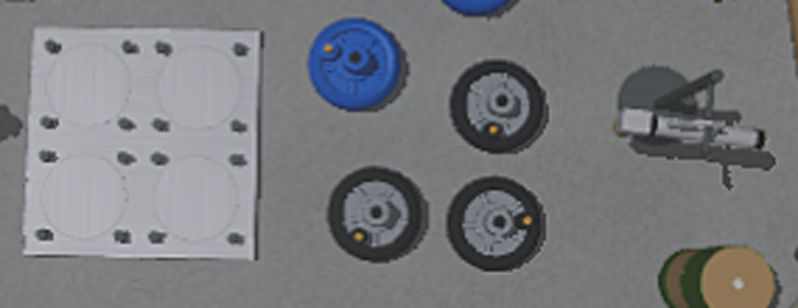

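The crop confirms three black wheels (hubs at crop (502,100), (376,212), (499,221)), each with a brass valve. The blue ones are left alone.

Run:
```python
from m import *
a=cap('top');b=cap('scene')
for h,t in [((343.9,180.7),(340.9,190.9)),((299,220.2),(292.5,229)),((343,223.8),(353,223.3))]:
    H=onz(a,h,.066);T=onz(a,t,.062);d=(T-H)[:2]
    print('wheel',H.round(4),T.round(4),np.hypot(*d).round(4),np.degrees(np.arctan2(d[1],d[0])).round(1),'in scene',proj(b,H).round(1).tolist(),proj(b,T).round(1).tolist())
for n,c,box in(('top',a,(165,145,265,245)),('scene',b,(260,140,415,265))):
    g=c['pixels'].min(2).astype(int); m=np.zeros(g.shape,np.uint8); x0,y0,x1,y1=box
    m[y0:y1,x0:x1]=(g[y0:y1,x0:x1]>150)
    m=cv2.morphologyEx(m,cv2.MORPH_CLOSE,np.ones((9,9))); 
    k=max(cv2.findContours(m,cv2.RETR_EXTERNAL,cv2.CHAIN_APPROX_NONE)[0],key=cv2.contourArea)
    P=np.array([onz(c,q,.012)[:2] for q in k[:,0]],np.float32)
    R=cv2.minAreaRect(P); print(n,'plate',R)
hsv=cv2.cvtColor(b['pixels'],cv2.COLOR_RGB2HSV).astype(int)
br=(hsv[...,0]>8)&(hsv[...,0]<32)&(hsv[...,1]>110)&(hsv[...,2]>90)
print([(x[0],x[1]) for x in blobs(br,3,80) if 100<x[0][0]<400 and 180<x[0][1]<370])
s=r.sense();R=s['ee_rot'];print('yaw of y',np.degrees(np.arctan2(R[1][1],R[0][1])))
c=cap('wrist','w0')
```

```text
wheel [ 0.607 -0.219  0.066] [ 0.57   -0.2083  0.062 ] 0.0385 163.9 in scene [[227.8, 292.1]] [[222.4, 281.2]]
wheel [ 0.4621 -0.0563  0.066 ] [ 0.4305 -0.0333  0.062 ] 0.039 144.0 in scene [[240.6, 225.3]] [[239.8, 215.3]]
wheel [ 0.4506 -0.2145  0.066 ] [ 0.4528 -0.2514  0.062 ] 0.037 -86.5 in scene [[194.0, 253.0]] [[183.9, 261.7]]
top plate ((0.5557605028152466, 0.2576984167098999), (0.3089095950126648, 0.307984858751297), 89.68160247802734)
scene plate ((0.560195803642273, 0.2909404933452606), (0.5428022146224976, 0.5054412484169006), 49.382694244384766)
[((np.float64(240.2), np.float64(216.0)), np.int32(10)), ((np.float64(184.6), np.float64(262.4)), np.int32(13)), ((np.float64(307.6), np.float64(262.2)), np.int32(5)), ((np.float64(223.0), np.float64(281.5)), np.int32(16)), ((np.float64(113.0), np.float64(295.0)), np.int32(46)), ((np.float64(175.8), np.float64(305.0)), np.int32(5)), ((np.float64(365.4), np.float64(309.8)), np.int32(5)), ((np.float64(273.7), np.float64(348.0)), np.int32(7))]
yaw of y 114.0480753258847
```

{"method": "servo_tool", "body": {
  "targets": [
    [3.2, 5.9, 0, 0.6, 87],
    [3.2, 5.9, 0, 0.6, 87],
    [3.2, 5.9, 0, 0.6, 87],
    [3.2, 5.9, 0, 0.6, 87],
    [3.2, 5.9, 0, 0.6, 60]
  ]
}}

```text
time_s: 0.72
tcp_pos: [0.3513, -0.3916, 0.2413]
ee_rot: [[-0.518, -0.855, 0.0], [-0.855, 0.518, 0.0], [-0.0, -0.0, -1.0]]
wrist_force: [-0.1, 0.5, 0.4]
gripper_width: 0.974
gripper_force: 0.0
```

```bash
cat > d.py <<'E'
# python3 d.py x y z yawdeg : shift in move units
import sys
from h import *
s=r.sense();R=np.array(s['ee_rot']);p=np.array(s['tcp_pos']);yaw=np.degrees(np.arctan2(R[1,1],R[0,1]))
t=np.array(list(map(float,sys.argv[1:4])));w=(float(sys.argv[4])-yaw+90)%180-90
print('t',round(s['time_s'],2),'tcp',p.round(4),'yaw',yaw.round(2),'j',np.round(s['joints'],1),'units',((t-p)/.03).round(3),'turn rad',np.radians(w).round(3),'F',np.round(s['wrist_force'],1),'grip',s['gripper_width'],np.round(s['gripper_force'],1))
E
python3 d.py .4506 -.2145 .06 183.5
```

```text
t 0.72 tcp [ 0.3513 -0.3916  0.2413] yaw 148.78 j [-30.4  12.4 -13.3  -0.  -64.2  -0.8] units [ 3.309  5.902 -6.044] turn rad 0.606 F [-0.1  0.5  0.4] grip 0.9742178576471453 0.0
```

{"method": "servo_tool", "body": {
  "targets": [
    [3.3, 5.9, 0, 0.6, 60],
    [3.3, 5.9, 0, 0.6, 60],
    [3.3, 5.9, 0, 0.6, 60],
    [3.3, 5.9, 0, 0.6, 60],
    [3.3, 5.9, 0, 0.6, 60]
  ]
}}

```text
time_s: 1.13
tcp_pos: [0.4505, -0.2145, 0.2416]
ee_rot: [[0.056, -0.998, 0.001], [-0.998, -0.056, -0.0], [0.0, -0.001, -1.0]]
wrist_force: [0.7, -0.3, 0.5]
gripper_width: 0.709
gripper_force: 0.0
```

{"method": "servo_tool", "body": {
  "targets": [
    [0, 0, -3, 0, 60],
    [0, 0, -3, 0, 60],
    [0, 0, -4, 0, 60],
    [0, 0, -4.5, 0, 60],
    [0, 0, -4.5, 0, 60]
  ]
}}

```text
time_s: 1.55
tcp_pos: [0.4468, -0.2159, 0.1023]
ee_rot: [[0.049, -0.999, -0.009], [-0.999, -0.049, 0.002], [-0.002, 0.009, -1.0]]
wrist_force: [-0.1, -0.6, 1.0]
gripper_width: 0.687
gripper_force: 0.0
```

```bash
python3 d.py .4506 -.2145 .06 183.5; python3 -c "
from m import *
c=cap('wrist','w1')
a=cap('top')
hsv,d,b=wheels(a);print([x[0] for x in blobs(b,2,60) if 160<x[0][0]<450 and 150<x[0][1]<260],[x[0] for x in blobs(d,6,1500) if 250<x[0][0]<380 and 150<x[0][1]<260])
"
```

```text
t 1.55 tcp [ 0.4468 -0.2159  0.1023] yaw -177.21 j [ -7.   18.8 -27.6  -0.1 -44.2   9.9] units [ 0.126  0.047 -1.412] turn rad 0.012 F [-0.1 -0.6  1. ] grip 0.6871658668100137 0.0
[(np.float64(448.0), np.float64(154.5)), (np.float64(281.8), np.float64(162.0)), (np.float64(449.0), np.float64(160.5)), (np.float64(340.9), np.float64(190.9)), (np.float64(426.0), np.float64(233.0)), (np.float64(437.5), np.float64(238.5))] [(np.float64(291.3), np.float64(165.0)), (np.float64(341.3), np.float64(182.0)), (np.float64(343.9), np.float64(180.7)), (np.float64(355.8), np.float64(198.8)), (np.float64(286.0), np.float64(227.9)), (np.float64(345.2), np.float64(240.1))]
```

View pics/w1.png

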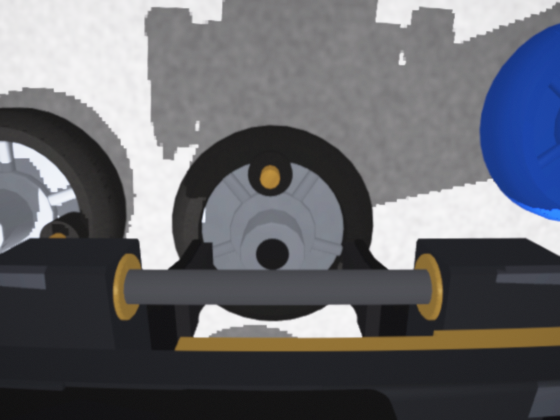

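The wrist view shows the hub (272,253) between the open fingers and the valve at (270,177) square to them. I'll descend and grip.

{"method": "servo_tool", "body": {
  "targets": [
    [0, 0, -0.7, 0, 60],
    [0, 0, -1.4, 0, 60],
    [0, 0, -1.5, 0, 60],
    [0, 0, -1.5, 0, 60],
    [0, 0, -1.5, 0, 60]
  ]
}}

```text
time_s: 2.07
tcp_pos: [0.4511, -0.2171, 0.063]
ee_rot: [[0.049, -0.999, 0.003], [-0.999, -0.049, -0.001], [0.001, -0.003, -1.0]]
wrist_force: [-0.0, 0.3, -0.6]
gripper_width: 0.691
gripper_force: 0.0
```

{"method": "servo_tool", "body": {
  "targets": [
    [0, 0, 0, 0, 20],
    [0, 0, 0, 0, 20],
    [0, 0, 0, 0, 20],
    [0, 0, 0, 0, 20],
    [0, 0, 0, 0, 20]
  ]
}}

```text
time_s: 2.48
tcp_pos: [0.4498, -0.2167, 0.0616]
ee_rot: [[0.049, -0.999, 0.0], [-0.999, -0.049, -0.0], [0.0, -0.0, -1.0]]
wrist_force: [-3.4, -0.6, 2.4]
gripper_width: 0.396
gripper_force: 1.9
```

{"method": "servo_tool", "body": {
  "targets": [
    [0, 0, 0, 0, 20],
    [0, 0, 0.5, 0, 20],
    [0, 0, 1, 0, 20],
    [0, 0, 2, 0, 20],
    [0, 0, 3, 0, 20]
  ]
}}

```text
time_s: 2.9
tcp_pos: [0.4479, -0.2162, 0.1502]
ee_rot: [[0.048, -0.999, -0.005], [-0.999, -0.048, 0.002], [-0.002, 0.005, -1.0]]
wrist_force: [0.2, 0.7, -3.9]
gripper_width: 0.384
gripper_force: 30.0
```

```bash
python3 d.py .4808 .1827 .16 183.5
python3 - <<'E'
from m import *
for n,box,z in(('top',(170,150,262,242),.028),('scene',(262,145,410,258),.028)):
    c=cap(n);v=c['pixels'].max(2);x0,y0,x1,y1=box
    bl=[b for b in blobs(v<115,3,70) if x0<b[0][0]<x1 and y0<b[0][1]<y1]
    print(n,[(b[0],int(b[1]),onz(c,b[0],.02)[:2].round(4).tolist()) for b in bl])
E
```

```text
t 2.9 tcp [ 0.4479 -0.2162  0.1502] yaw -177.23 j [ -7.1  15.1 -24.3  -0.1 -50.9   9.9] units [ 1.097 13.297  0.326] turn rad 0.013 F [ 0.2  0.7 -3.9] grip 0.38382297024607687 30.0
top [((np.float64(210.5), np.float64(154.0)), 4, [0.7113, 0.2774]), ((np.float64(249.5), np.float64(155.0)), 4, [0.7085, 0.1293]), ((np.float64(183.5), np.float64(161.4)), 18, [0.6821, 0.3797]), ((np.float64(210.9), np.float64(161.6)), 17, [0.682, 0.2749]), ((np.float64(222.9), np.float64(161.9)), 18, [0.6812, 0.2293]), ((np.float64(250.6), np.float64(162.6)), 16, [0.6793, 0.1245]), ((np.float64(182.3), np.float64(188.6)), 19, [0.5781, 0.3799]), ((np.float64(209.8), np.float64(188.9)), 15, [0.5779, 0.2756]), ((np.float64(222.1), np.float64(189.4)), 17, [0.5765, 0.2293]), ((np.float64(249.7), np.float64(189.8)), 16, [0.576, 0.1259]), ((np.float64(181.8), np.float64(200.6)), 20, [0.5327, 0.38]), ((np.float64(209.4), np.float64(201.3)), 17, [0.5313, 0.2757]), ((np.float64(221.5), np.float64(201.5)), 18, [0.531, 0.2303]), ((np.float64(249.4), np.float64(201.8)), 18, [0.531, 0.1261]), ((np.float64(180.5), np.fl
[... 749 characters left out ...]
p.float64(336.7), np.float64(191.2)), 15, [0.5323, 0.2777]), ((np.float64(279.7), np.float64(195.2)), 15, [0.4267, 0.1293]), ((np.float64(326.9), np.float64(198.1)), 14, [0.5317, 0.2341]), ((np.float64(347.2), np.float64(199.9)), 17, [0.5784, 0.2777]), ((np.float64(393.6), np.float64(203.1)), 15, [0.6832, 0.3807]), ((np.float64(337.2), np.float64(207.3)), 19, [0.5782, 0.2327]), ((np.float64(302.6), np.float64(215.8)), 17, [0.5318, 0.1287]), ((np.float64(371.6), np.float64(220.2)), 16, [0.6818, 0.2776]), ((np.float64(312.7), np.float64(225.1)), 16, [0.5768, 0.1279]), ((np.float64(361.5), np.float64(228.3)), 17, [0.6818, 0.2316]), ((np.float64(337.3), np.float64(247.2)), 19, [0.6809, 0.1275])]
```

{"method": "servo_tool", "body": {
  "targets": [
    [0.1, 0.5, 0.5, 0, 20],
    [0.1, 1.5, 0.8, 0, 20],
    [0.2, 2.5, 0.8, 0, 20],
    [0.3, 3.6, 0.8, 0, 20],
    [0.3, 4.8, 0.8, 0, 20]
  ]
}}

```text
time_s: 3.42
tcp_pos: [0.4578, -0.0716, 0.1736]
ee_rot: [[0.047, -0.999, -0.003], [-0.999, -0.047, 0.0], [-0.001, 0.003, -1.0]]
wrist_force: [0.8, 0.5, -3.5]
gripper_width: 0.384
gripper_force: 30.0
```

{"method": "servo_tool", "body": {
  "targets": [
    [0.1, 1.2, 0, 0, 20],
    [0.2, 2.4, 0, 0, 20],
    [0.3, 3.6, 0, 0, 20],
    [0.4, 4.8, 0, 0, 20],
    [0.4, 5.6, 0, 0, 20]
  ]
}}

```text
time_s: 3.83
tcp_pos: [0.47, 0.0979, 0.1735]
ee_rot: [[0.05, -0.999, -0.002], [-0.999, -0.05, -0.0], [-0.0, 0.002, -1.0]]
wrist_force: [0.5, 0.7, -4.4]
gripper_width: 0.383
gripper_force: 30.0
```

{"method": "servo_tool", "body": {
  "targets": [
    [0.1, 1, 0, 0, 20],
    [0.2, 2, 0, 0, 20],
    [0.3, 2.8, 0, 0, 20],
    [0.3, 2.8, 0, 0, 20],
    [0.3, 2.8, 0, 0, 20]
  ]
}}

```text
time_s: 4.25
tcp_pos: [0.4786, 0.1799, 0.1731]
ee_rot: [[0.05, -0.999, -0.004], [-0.999, -0.05, -0.002], [0.002, 0.004, -1.0]]
wrist_force: [-0.5, -0.4, -4.3]
gripper_width: 0.38
gripper_force: 30.0
```

```bash
python3 d.py .4796 .1797 .0745 183.5
python3 - <<'E'
from m import *
cap('wrist','w2'); c=cap('scene');im=c['pixels'][:,:,::-1][130:250,240:400]
cv2.imwrite('pics/s2.png',cv2.resize(im,(800,600),interpolation=cv2.INTER_CUBIC))
E
```

```text
t 4.25 tcp [0.4786 0.1799 0.1731] yaw -177.11 j [ 38.8  14.8 -20.8  -0.1 -54.6 -35.9] units [ 0.035 -0.007 -3.285] turn rad 0.011 F [-0.5 -0.4 -4.3] grip 0.38044888034749147 30.0
```

{"method": "servo_tool", "body": {
  "targets": [
    [0, 0, -1, 0, 20],
    [0, 0, -2, 0, 20],
    [0, 0, -2.6, 0, 20],
    [0, 0, -2.6, 0, 20],
    [0, 0, -2.6, 0, 20]
  ]
}}

```text
time_s: 4.77
tcp_pos: [0.4792, 0.1779, 0.0965]
ee_rot: [[0.048, -0.999, -0.002], [-0.999, -0.048, -0.002], [0.002, 0.002, -1.0]]
wrist_force: [0.5, 0.2, -3.9]
gripper_width: 0.381
gripper_force: 30.0
```

```bash
python3 d.py .4796 .1797 .0745 183.5
python3 - <<'E'
from m import *
c=cap('scene');im=c['pixels'][:,:,::-1][130:250,240:400]
cv2.imwrite('pics/s2.png',cv2.resize(im,(800,600),interpolation=cv2.INTER_CUBIC))
E
```

```text
t 4.77 tcp [0.4792 0.1779 0.0965] yaw -177.25 j [ 38.6  20.3 -26.2   0.  -43.7 -35.9] units [ 0.012  0.06  -0.734] turn rad 0.013 F [ 0.5  0.2 -3.9] grip 0.3805698937563399 30.0
```

View pics/s2.png

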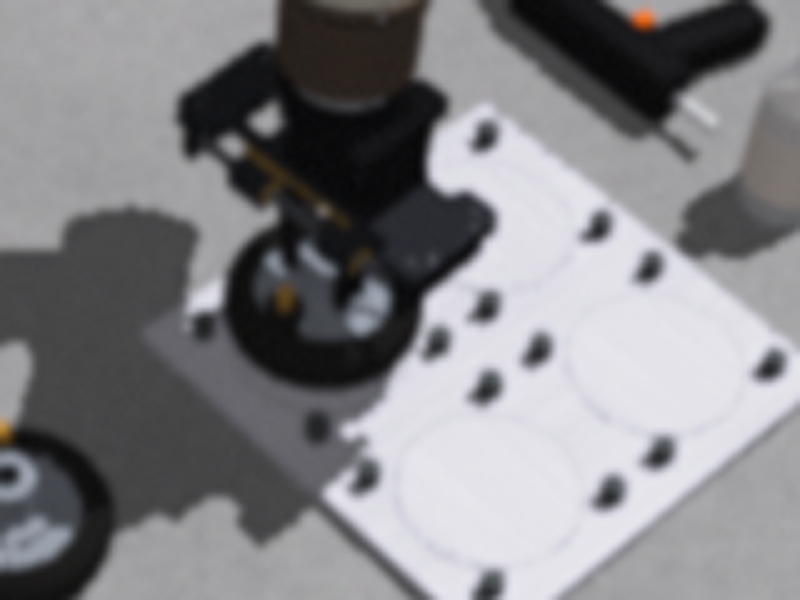

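The scene view shows the held wheel about 20 mm above station_0, pins around it at (203,327), (318,428) and (435,343). I'll lower it.

{"method": "servo_tool", "body": {
  "targets": [
    [0, 0.05, -0.3, 0, 20],
    [0, 0.05, -0.5, 0, 20],
    [0, 0.05, -0.6, 0, 20],
    [0, 0.05, -0.68, 0, 20],
    [0, 0.05, -0.7, 0, 20]
  ]
}}

```text
time_s: 5.23
tcp_pos: [0.4796, 0.1807, 0.076]
ee_rot: [[0.049, -0.999, -0.0], [-0.999, -0.049, -0.0], [0.0, 0.0, -1.0]]
wrist_force: [0.1, -0.9, -4.1]
gripper_width: 0.386
gripper_force: 30.0
```

{"method": "servo_tool", "body": {
  "targets": [
    [0, 0, 0, 0, 20],
    [0, 0, 0, 0, 20],
    [0, 0, -0.03, 0, 60],
    [0, 0, -0.03, 0, 60],
    [0, 0, -0.03, 0, 60]
  ]
}}

```text
time_s: 5.65
tcp_pos: [0.4805, 0.1812, 0.0761]
ee_rot: [[0.049, -0.999, 0.002], [-0.999, -0.049, 0.001], [-0.001, -0.002, -1.0]]
wrist_force: [0.8, -1.1, 0.1]
gripper_width: 0.531
gripper_force: 0.0
```

{"method": "servo_tool", "body": {
  "targets": [
    [0, 0, 0, 0, 60],
    [0, 0, 1, 0, 60],
    [0, 0, 2, 0, 60],
    [0, -1, 3, 0, 60],
    [0, -2, 3, 0, 60]
  ]
}}

```text
time_s: 6.07
tcp_pos: [0.4836, 0.1228, 0.1716]
ee_rot: [[0.054, -0.998, 0.012], [-0.999, -0.054, 0.005], [-0.004, -0.012, -1.0]]
wrist_force: [1.5, -0.0, -0.1]
gripper_width: 0.689
gripper_force: 0.0
```

{"method": "servo_tool", "body": {
  "targets": [
    [0, -1, 0, -0.1, 60],
    [0, -2, 0, -0.2, 60],
    [0, -3, 0, -0.3, 60],
    [0, -4, 0, -0.4, 60],
    [0, -4.5, 0, -0.5, 60]
  ]
}}

```text
time_s: 6.48
tcp_pos: [0.4794, -0.0166, 0.1658]
ee_rot: [[-0.442, -0.897, 0.001], [-0.897, 0.442, -0.0], [-0.0, -0.0, -1.0]]
wrist_force: [0.5, 0.0, -0.2]
gripper_width: 0.689
gripper_force: 0.0
```

```bash
cat > wh.py <<'E'
from m import *
def find(c,n,pts):
    """hub bore + tip near predicted hubs; pts world list (x,y,zbase)"""
    hsv=cv2.cvtColor(c['pixels'],cv2.COLOR_RGB2HSV).astype(int);V=hsv[...,2]
    br=(hsv[...,0]>8)&(hsv[...,0]<32)&(hsv[...,1]>110)&(hsv[...,2]>90)
    B=blobs(br,3,60)
    yy,xx=np.mgrid[:420,:560]
    for x,y,z in pts:
        u,v=proj(c,(x,y,z+.066))[0]
        tips=[b for b in B if np.hypot(b[0][0]-u,b[0][1]-v)<(18 if n=='top' else 22)]
        bl=[b for b in blobs((V<70)&(np.hypot(xx-u,yy-v)<9),4,40) if np.hypot(b[0][0]-u,b[0][1]-v)<7]
        H=[onz(c,b[0],z+.066)[:2].round(4).tolist() for b in bl]; T=[onz(c,b[0],z+.062)[:2].round(4).tolist() for b in tips]
        print(n,(x,y),'hub',H,[int(b[1]) for b in bl],'tip',T,[int(b[1]) for b in tips],
          'dist',[round(float(np.hypot(t[0]-h[0],t[1]-h[1])),4) for h in H for t in T],'ang',[round(float(np.degrees(np.arctan2(t[1]-h[1],t[0]-h[0]))),1) for h in H for t in T])
E
python3 d.py .462 -.0563 .0615 54; python3 -c "
from wh import *
for n in('top','scene'): find(cap(n,n+'_3'),n,[(.4796,.1817,.012),(.4621,-.0563,0),(.607,-.219,0)])
"
```

```text
t 6.48 tcp [ 0.4794 -0.0166  0.1658] yaw 153.77 j [ 17.5  12.2 -25.7   0.  -52.1 -43.7] units [-0.579 -1.324 -3.477] turn rad 1.4 F [ 0.5  0.  -0.2] grip 0.6890077294636855 0.0
top (0.4796, 0.1817) hub [] [] tip [] [] dist [] ang []
top (0.4621, -0.0563) hub [[0.4519, -0.0434]] [32] tip [] [] dist [] ang []
top (0.607, -0.219) hub [[0.6078, -0.2194]] [12] tip [[0.57, -0.2083]] [8] dist [0.0394] ang [163.6]
scene (0.4796, 0.1817) hub [[0.4811, 0.1858]] [6] tip [[0.4857, 0.1463]] [11] dist [0.0398] ang [-83.4]
scene (0.4621, -0.0563) hub [] [] tip [] [] dist [] ang []
scene (0.607, -0.219) hub [[0.6069, -0.2168]] [13] tip [[0.5712, -0.2074]] [18] dist [0.0369] ang [165.2]
```

{"method": "servo_tool", "body": {
  "targets": [
    [-0.2, -0.4, 0, 0.12, 60],
    [-0.4, -0.8, 0, 0.24, 60],
    [-0.6, -1.3, 0, 0.36, 60],
    [-0.6, -1.3, 0, 0.48, 60],
    [-0.6, -1.3, 0, 0.6, 60]
  ]
}}

```text
time_s: 7.0
tcp_pos: [0.4618, -0.0531, 0.1657]
ee_rot: [[0.156, -0.988, 0.001], [-0.988, -0.156, 0.0], [-0.0, -0.001, -1.0]]
wrist_force: [0.6, -0.0, 0.1]
gripper_width: 0.686
gripper_force: 0.0
```

{"method": "servo_tool", "body": {
  "targets": [
    [0, 0, 0, 0.12, 60],
    [0, 0, 0, 0.24, 60],
    [0, 0, 0, 0.36, 60],
    [0, 0, 0, 0.48, 60],
    [0, 0, 0, 0.6, 60]
  ]
}}

```text
time_s: 7.42
tcp_pos: [0.4621, -0.0524, 0.1657]
ee_rot: [[0.687, -0.726, 0.001], [-0.726, -0.687, 0.0], [0.001, -0.001, -1.0]]
wrist_force: [0.4, -0.5, -0.1]
gripper_width: 0.689
gripper_force: 0.0
```

{"method": "servo_tool", "body": {
  "targets": [
    [0, 0, -0.3, 0.1, 60],
    [0, 0, -1, 0.2, 60],
    [0, 0, -1.6, 0.2, 60],
    [0, 0, -2, 0.2, 60],
    [0, 0, -2, 0.2, 60]
  ]
}}

```text
time_s: 7.83
tcp_pos: [0.4603, -0.0527, 0.1033]
ee_rot: [[0.814, -0.581, -0.005], [-0.581, -0.814, -0.001], [-0.004, 0.003, -1.0]]
wrist_force: [-0.2, 0.1, 0.4]
gripper_width: 0.69
gripper_force: 0.0
```

```bash
python3 d.py .462 -.0563 .0615 54; python3 -c "
from wh import *
cap('wrist','w3')
for n in('top','scene'): find(cap(n,n+'_4'),n,[(.4796,.1817,.012),(.4621,-.0563,0),(.607,-.219,0)])
"
```

```text
t 7.83 tcp [ 0.4603 -0.0527  0.1033] yaw -125.51 j [ 13.6  15.8 -32.1  -0.  -42.4  40.9] units [ 0.056 -0.119 -1.394] turn rad -0.009 F [-0.2  0.1  0.4] grip 0.6897132957885038 0.0
top (0.4796, 0.1817) hub [[0.4831, 0.1838]] [5] tip [] [] dist [] ang []
top (0.4621, -0.0563) hub [] [] tip [] [] dist [] ang []
top (0.607, -0.219) hub [[0.6078, -0.2194]] [12] tip [[0.57, -0.2083]] [8] dist [0.0394] ang [163.6]
scene (0.4796, 0.1817) hub [[0.4811, 0.1858]] [6] tip [[0.4857, 0.1463]] [11] dist [0.0398] ang [-83.4]
scene (0.4621, -0.0563) hub [] [] tip [] [] dist [] ang []
scene (0.607, -0.219) hub [[0.6069, -0.2168]] [13] tip [[0.5723, -0.2076]] [18] dist [0.0358] ang [165.1]
```

View pics/w3.png

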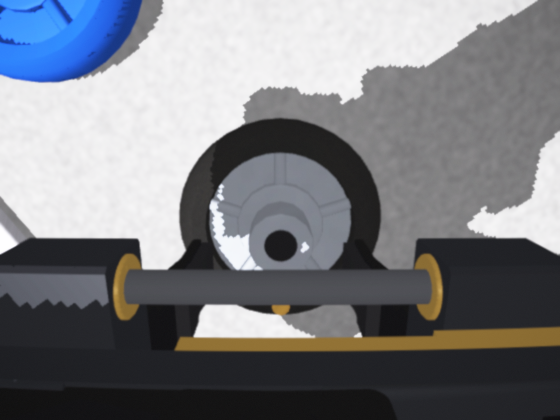

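The wrist view shows the hub at (280,245), centred between the fingers, with the valve (281,309) square to them on the far side of the bar. I'll check the offset with the wrist calibration.

```bash
python3 -c "
from h import *
c=cap('wrist');print(onz(c,(280,246),.066))
s=r.sense();print(s['tcp_pos'],proj(c,[.4621,-.0563,.066]))"
```

```text
[ 0.46235624 -0.05382785  0.066     ]
[ 0.46273914 -0.05273164  0.10638261] [[284.20123687 243.753374  ]]
```

{"method": "servo_tool", "body": {
  "targets": [
    [0.05, -0.11, -0.5, 0, 60],
    [0.05, -0.11, -1, 0, 60],
    [0.05, -0.11, -1.4, 0, 60],
    [0.05, -0.11, -1.4, 0, 60],
    [0.05, -0.11, -1.4, 0, 60]
  ]
}}

```text
time_s: 8.45
tcp_pos: [0.4637, -0.0564, 0.0639]
ee_rot: [[0.813, -0.582, 0.001], [-0.582, -0.813, -0.0], [0.001, -0.0, -1.0]]
wrist_force: [-0.3, -0.1, 0.6]
gripper_width: 0.689
gripper_force: 0.0
```

{"method": "servo_tool", "body": {
  "targets": [
    [0, 0, 0, 0, 20],
    [0, 0, 0, 0, 20],
    [0, 0, 0, 0, 20],
    [0, 0, 0, 0, 20],
    [0, 0, 0, 0, 20]
  ]
}}

```text
time_s: 8.87
tcp_pos: [0.4634, -0.0565, 0.0638]
ee_rot: [[0.813, -0.582, 0.001], [-0.582, -0.813, 0.0], [0.001, -0.001, -1.0]]
wrist_force: [0.5, -0.8, 0.6]
gripper_width: 0.394
gripper_force: 2.4
```

{"method": "servo_tool", "body": {
  "targets": [
    [0, 0, 0, 0, 20],
    [0, 0, 0, 0, 20],
    [0, 0, 0, 0, 20],
    [0, 0, 0, 0, 20],
    [0, 0, 0, 0, 20]
  ]
}}

```text
time_s: 9.28
tcp_pos: [0.4634, -0.0566, 0.0637]
ee_rot: [[0.813, -0.582, 0.0], [-0.582, -0.813, -0.0], [0.0, -0.0, -1.0]]
wrist_force: [-1.5, 1.5, 6.1]
gripper_width: 0.384
gripper_force: 30.0
```

```bash
python3 d.py .4808 .3317 .18 54; python3 -c "
from wh import *
c=cap('wrist','w3b');p=r.sense()['tcp_pos'];print(proj(c,[p[0],p[1],.066]))
"
```

```text
t 9.28 tcp [ 0.4634 -0.0566  0.0637] yaw -125.61 j [ 13.1  19.7 -34.3   0.  -36.   41.3] units [ 0.581 12.942  3.876] turn rad -0.007 F [-1.5  1.5  6.1] grip 0.384489956507021 30.0
[[277.79734633 283.42850427]]
```

{"method": "servo_tool", "body": {
  "targets": [
    [0, 0, 0.5, 0, 20],
    [0, 0, 1.3, 0, 20],
    [0, 0, 2.3, 0, 20],
    [0, 0, 3.3, 0, 20],
    [0, 0, 3.9, 0, 20]
  ]
}}

```text
time_s: 9.75
tcp_pos: [0.4636, -0.0563, 0.1821]
ee_rot: [[0.813, -0.583, 0.002], [-0.583, -0.813, 0.001], [0.001, -0.002, -1.0]]
wrist_force: [0.7, 0.5, -4.4]
gripper_width: 0.384
gripper_force: 30.0
```

```bash
python3 -c "
from wh import *
for n in('top','scene'): find(cap(n,n+'_5'),n,[(.4796,.1817,.012),(.607,-.219,0)])
"
```

```text
top (0.4796, 0.1817) hub [] [] tip [] [] dist [] ang []
top (0.607, -0.219) hub [[0.6078, -0.2194], [0.5892, -0.2316]] [12, 8] tip [[0.57, -0.2083]] [8] dist [0.0394, 0.0302] ang [163.6, 129.5]
scene (0.4796, 0.1817) hub [[0.4811, 0.1858]] [6] tip [[0.4857, 0.1463]] [11] dist [0.0398] ang [-83.4]
scene (0.607, -0.219) hub [[0.6069, -0.2168]] [13] tip [[0.5723, -0.2076]] [18] dist [0.0358] ang [165.1]
```

{"method": "servo_tool", "body": {
  "targets": [
    [0.1, 0.7, 0, 0, 20],
    [0.2, 1.7, 0, 0, 20],
    [0.3, 2.9, 0, 0, 20],
    [0.3, 4.1, 0, 0, 20],
    [0.3, 5.3, 0, 0, 20]
  ]
}}

```text
time_s: 10.27
tcp_pos: [0.4704, 0.1034, 0.1773]
ee_rot: [[0.812, -0.584, -0.005], [-0.584, -0.812, -0.002], [-0.003, 0.004, -1.0]]
wrist_force: [0.1, -0.4, -4.2]
gripper_width: 0.38
gripper_force: 30.0
```

{"method": "servo_tool", "body": {
  "targets": [
    [0.1, 1.2, 0, 0, 20],
    [0.2, 2.4, 0, 0, 20],
    [0.3, 3.6, 0, 0, 20],
    [0.3, 4.6, 0, 0, 20],
    [0.3, 5.3, 0, 0, 20]
  ]
}}

```text
time_s: 10.68
tcp_pos: [0.4799, 0.2636, 0.1767]
ee_rot: [[0.813, -0.582, -0.004], [-0.582, -0.813, -0.002], [-0.002, 0.004, -1.0]]
wrist_force: [0.6, -0.1, -4.8]
gripper_width: 0.379
gripper_force: 30.0
```

{"method": "servo_tool", "body": {
  "targets": [
    [0, 0.8, 0, 0, 20],
    [0, 1.6, 0, 0, 20],
    [0, 2.3, 0, 0, 20],
    [0, 2.3, 0, 0, 20],
    [0, 2.3, 0, 0, 20]
  ]
}}

```text
time_s: 11.1
tcp_pos: [0.4797, 0.3304, 0.1766]
ee_rot: [[0.813, -0.582, -0.005], [-0.582, -0.813, -0.004], [-0.002, 0.006, -1.0]]
wrist_force: [-0.4, -0.2, -4.6]
gripper_width: 0.384
gripper_force: 30.0
```

```bash
python3 d.py .482 .3307 .0765 54; python3 -c "
from wh import *
for n in('top','scene'): find(cap(n,n+'_6'),n,[(.4796,.1817,.012),(.607,-.219,0)])
a=cv2.imread('pics/top_6.png')[140:250,160:280];b=cv2.imread('pics/scene_6.png')[140:250,240:420]
cv2.imwrite('pics/c6.png',np.hstack([cv2.resize(a,(300,275)),cv2.resize(b,(450,275))]))
"
```

```text
t 11.1 tcp [0.4797 0.3304 0.1766] yaw -125.58 j [ 50.4  21.2 -10.7  -0.1 -58.5   4. ] units [ 0.077  0.008 -3.338] turn rad -0.007 F [-0.4 -0.2 -4.6] grip 0.38428198458863677 30.0
top (0.4796, 0.1817) hub [[0.4813, 0.1841]] [18] tip [[0.4834, 0.1459]] [4] dist [0.0383] ang [-86.9]
top (0.607, -0.219) hub [[0.6081, -0.219]] [11] tip [[0.57, -0.2083]] [8] dist [0.0396] ang [164.3]
scene (0.4796, 0.1817) hub [] [] tip [] [] dist [] ang []
scene (0.607, -0.219) hub [[0.6069, -0.2168]] [13] tip [[0.5718, -0.2072]] [17] dist [0.0364] ang [164.7]
```

View pics/c6.png

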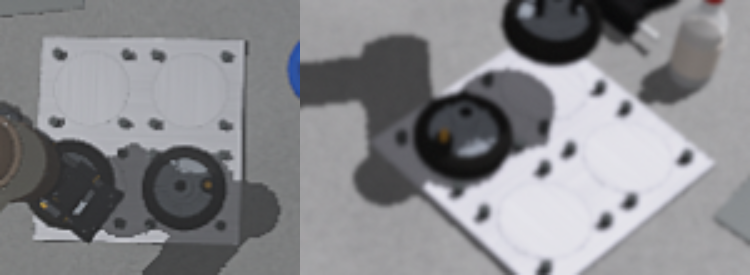

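W3 sits flat in station_0 between its pins; crop: hub (180,186), valve (207,184). Next I lower W2 to station_1.

{"method": "servo_tool", "body": {
  "targets": [
    [0.05, 0.04, -1, 0, 20],
    [0.05, 0.04, -2, 0, 20],
    [0.05, 0.04, -2.6, 0, 20],
    [0.05, 0.04, -2.6, 0, 20],
    [0.05, 0.04, -2.6, 0, 20]
  ]
}}

```text
time_s: 11.62
tcp_pos: [0.4824, 0.3302, 0.1013]
ee_rot: [[0.812, -0.583, -0.002], [-0.583, -0.812, -0.003], [0.0, 0.003, -1.0]]
wrist_force: [0.3, -0.1, -2.9]
gripper_width: 0.383
gripper_force: 30.0
```

```bash
python3 d.py .4824 .3315 .0765 54
```

```text
t 11.62 tcp [0.4824 0.3302 0.1013] yaw -125.68 j [ 50.3  26.  -15.5   0.  -48.7   4.1] units [-0.001  0.045 -0.826] turn rad -0.006 F [ 0.3 -0.1 -2.9] grip 0.3831678074366084 30.0
```

{"method": "servo_tool", "body": {
  "targets": [
    [0, 0, -0.3, 0, 20],
    [0, 0, -0.6, 0, 20],
    [0, 0, -0.7, 0, 20],
    [0, 0, -0.78, 0, 20],
    [0, 0, -0.8, 0, 20]
  ]
}}

```text
time_s: 12.03
tcp_pos: [0.4827, 0.3316, 0.0782]
ee_rot: [[0.813, -0.582, -0.0], [-0.582, -0.813, -0.0], [0.0, 0.0, -1.0]]
wrist_force: [-0.9, 0.8, -3.8]
gripper_width: 0.383
gripper_force: 30.0
```

{"method": "servo_tool", "body": {
  "targets": [
    [0, 0, 0, 0, 20],
    [0, 0, 0, 0, 20],
    [0, 0, -0.03, 0, 60],
    [0, 0, -0.03, 0, 60],
    [0, 0, -0.03, 0, 60]
  ]
}}

```text
time_s: 12.45
tcp_pos: [0.4835, 0.3324, 0.0785]
ee_rot: [[0.813, -0.582, 0.002], [-0.582, -0.813, 0.002], [0.001, -0.002, -1.0]]
wrist_force: [-0.7, -0.1, 0.4]
gripper_width: 0.525
gripper_force: 0.0
```

{"method": "servo_tool", "body": {
  "targets": [
    [0, 0, 0, 0, 60],
    [0, 0, 1, 0, 60],
    [0, 0, 2, 0, 60],
    [0, -0.7, 3, 0, 60],
    [0, -1.7, 3.5, 0, 60]
  ]
}}

```text
time_s: 12.87
tcp_pos: [0.4848, 0.2831, 0.1868]
ee_rot: [[0.815, -0.579, 0.007], [-0.579, -0.815, 0.005], [0.003, -0.008, -1.0]]
wrist_force: [0.3, 0.8, 0.6]
gripper_width: 0.684
gripper_force: 0.0
```

{"method": "servo_tool", "body": {
  "targets": [
    [0, -1.3, 0, 0.1, 60],
    [0, -2.6, 0, 0.2, 60],
    [0, -3.9, 0, 0.3, 60],
    [0, -5.2, 0, 0.35, 60],
    [0, -6.5, 0, 0.35, 60]
  ]
}}

```text
time_s: 13.28
tcp_pos: [0.4826, 0.0841, 0.1832]
ee_rot: [[0.964, -0.266, 0.002], [-0.266, -0.964, 0.001], [0.001, -0.001, -1.0]]
wrist_force: [1.2, 0.7, -0.4]
gripper_width: 0.685
gripper_force: 0.0
```

{"method": "servo_tool", "body": {
  "targets": [
    [0.3, -1.3, 0, 0, 60],
    [0.6, -2.6, 0, 0, 60],
    [1, -3.9, 0, 0, 60],
    [1.5, -5.2, 0, 0, 60],
    [2, -6.3, 0, 0, 60]
  ]
}}

```text
time_s: 13.7
tcp_pos: [0.5431, -0.1058, 0.1833]
ee_rot: [[0.963, -0.269, 0.002], [-0.269, -0.963, -0.0], [0.002, -0.0, -1.0]]
wrist_force: [0.9, 0.4, 1.0]
gripper_width: 0.691
gripper_force: 0.0
```

```bash
python3 d.py .607 -.219 .0625 73.9;  python3 -c "
from wh import *
for n in('top','scene'): find(cap(n,n+'_7'),n,[(.4802,.183,.012),(.481,.3325,.012),(.607,-.219,0)])
"
```

```text
t 13.7 tcp [ 0.5431 -0.1058  0.1833] yaw -105.61 j [  5.8  17.9 -14.7   0.  -57.3  68.6] units [ 2.13  -3.772 -4.028] turn rad -0.009 F [0.9 0.4 1. ] grip 0.6910802675119128 0.0
top (0.4802, 0.183) hub [[0.4809, 0.183]] [9] tip [[0.4849, 0.1452]] [9] dist [0.038] ang [-84.0]
top (0.481, 0.3325) hub [[0.4812, 0.3326], [0.4671, 0.3205]] [13, 5] tip [[0.4504, 0.3538]] [8] dist [0.0374, 0.0373] ang [145.5, 116.6]
top (0.607, -0.219) hub [[0.5855, -0.2283]] [32] tip [] [] dist [] ang []
scene (0.4802, 0.183) hub [[0.4811, 0.1858]] [6] tip [[0.4857, 0.1463]] [11] dist [0.0398] ang [-83.4]
scene (0.481, 0.3325) hub [[0.4797, 0.3364]] [5] tip [[0.4531, 0.3518]] [6] dist [0.0307] ang [149.9]
scene (0.607, -0.219) hub [[0.6069, -0.2168]] [13] tip [] [] dist [] ang []
```

{"method": "servo_tool", "body": {
  "targets": [
    [0.6, -1, 0, 0, 60],
    [1.2, -2, 0, 0, 60],
    [1.8, -3, 0, 0, 60],
    [2.1, -3.75, 0, 0, 60],
    [2.1, -3.75, 0, 0, 60]
  ]
}}

```text
time_s: 14.22
tcp_pos: [0.6072, -0.2191, 0.182]
ee_rot: [[0.962, -0.272, 0.001], [-0.272, -0.962, -0.001], [0.001, 0.001, -1.0]]
wrist_force: [0.7, 0.5, 0.4]
gripper_width: 0.69
gripper_force: 0.0
```

{"method": "servo_tool", "body": {
  "targets": [
    [0, 0, -1, 0, 60],
    [0, 0, -2, 0, 60],
    [0, 0, -2.5, 0, 60],
    [0, 0, -2.5, 0, 60],
    [0, 0, -2.5, 0, 60]
  ]
}}

```text
time_s: 14.63
tcp_pos: [0.6056, -0.2152, 0.1074]
ee_rot: [[0.964, -0.267, -0.001], [-0.267, -0.964, -0.0], [-0.001, 0.001, -1.0]]
wrist_force: [0.7, 0.1, 0.7]
gripper_width: 0.691
gripper_force: 0.0
```

```bash
python3 d.py .607 -.219 .0625 73.9;  python3 -c "
from h import *
c=cap('wrist','w8');g=c['pixels'].max(2)
u,v=proj(c,[.607,-.219,.066])[0];print(u,v)
from m import blobs
print([(b,onz(c,b[0],.066)) for b in blobs(g<35,200,4000) if abs(b[0][0]-u)<60 and abs(b[0][1]-v)<40])"
```

```text
t 14.63 tcp [ 0.6056 -0.2152  0.1074] yaw -105.51 j [ -5.2  30.3  -6.5   0.  -53.2  79.6] units [ 0.048 -0.127 -1.495] turn rad -0.01 F [0.7 0.1 0.7] grip 0.6906913453403475 0.0
283.9933582723554 241.52987102673026
[(((np.float64(281.2), np.float64(242.3)), np.int32(649), [29, 28]), array([ 0.60698047, -0.21749625,  0.066     ]))]
```

{"method": "servo_tool", "body": {
  "targets": [
    [0.04, -0.09, -0.5, 0, 60],
    [0.04, -0.09, -1, 0, 60],
    [0.04, -0.09, -1.4, 0, 60],
    [0.04, -0.09, -1.45, 0, 60],
    [0.04, -0.09, -1.45, 0, 60]
  ]
}}

```text
time_s: 15.1
tcp_pos: [0.6071, -0.2184, 0.0643]
ee_rot: [[0.963, -0.268, 0.0], [-0.268, -0.963, -0.0], [0.0, 0.0, -1.0]]
wrist_force: [0.2, -0.2, -0.1]
gripper_width: 0.692
gripper_force: 0.0
```

{"method": "servo_tool", "body": {
  "targets": [
    [0, 0, 0, 0, 20],
    [0, 0, 0, 0, 20],
    [0, 0, 0, 0, 20],
    [0, 0, 0, 0, 20],
    [0, 0, 0, 0, 20]
  ]
}}

```text
time_s: 15.52
tcp_pos: [0.6072, -0.2185, 0.0644]
ee_rot: [[0.963, -0.269, 0.001], [-0.269, -0.963, 0.0], [0.001, -0.0, -1.0]]
wrist_force: [1.2, 7.0, 0.6]
gripper_width: 0.396
gripper_force: 2.8
```

{"method": "servo_tool", "body": {
  "targets": [
    [0, 0, 0, 0, 20],
    [0, 0, 0, 0, 20],
    [0, 0, 0, 0, 20],
    [0, 0, 0, 0, 20],
    [0, 0, 0, 0, 20]
  ]
}}

```text
time_s: 15.93
tcp_pos: [0.6073, -0.2184, 0.0644]
ee_rot: [[0.963, -0.268, 0.001], [-0.268, -0.963, -0.0], [0.001, -0.0, -1.0]]
wrist_force: [-0.1, 1.8, 4.3]
gripper_width: 0.381
gripper_force: 30.0
```

{"method": "servo_tool", "body": {
  "targets": [
    [0, 0, 0.5, 0, 20],
    [0, 0, 1.3, 0, 20],
    [0, 0, 2.3, 0, 20],
    [0, 0, 3.3, 0, 20],
    [0, 0, 3.9, 0, 20]
  ]
}}

```text
time_s: 16.35
tcp_pos: [0.6069, -0.2188, 0.1821]
ee_rot: [[0.963, -0.269, 0.0], [-0.269, -0.963, -0.0], [0.0, 0.0, -1.0]]
wrist_force: [1.0, -0.9, -4.0]
gripper_width: 0.384
gripper_force: 30.0
```

```bash
python3 d.py .6303 .182 .18 73.9
```

```text
t 16.35 tcp [ 0.6069 -0.2188  0.1821] yaw -105.59 j [ -5.5  26.5  -1.3   0.  -62.2  79.9] units [ 0.781 13.36  -0.071] turn rad -0.009 F [ 1.  -0.9 -4. ] grip 0.3840072352806876 30.0
```

{"method": "servo_tool", "body": {
  "targets": [
    [0.1, 0.7, 0, 0, 20],
    [0.2, 1.7, 0, 0, 20],
    [0.3, 2.9, 0, 0, 20],
    [0.4, 4.1, 0, 0, 20],
    [0.4, 5.3, 0, 0, 20]
  ]
}}

```text
time_s: 16.77
tcp_pos: [0.6176, -0.0584, 0.1783]
ee_rot: [[0.963, -0.27, -0.004], [-0.27, -0.963, 0.0], [-0.004, 0.001, -1.0]]
wrist_force: [1.2, 0.5, -5.3]
gripper_width: 0.379
gripper_force: 30.0
```

{"method": "servo_tool", "body": {
  "targets": [
    [0.1, 1.2, 0, 0, 20],
    [0.2, 2.4, 0, 0, 20],
    [0.3, 3.6, 0, 0, 20],
    [0.4, 4.6, 0, 0, 20],
    [0.4, 5.3, 0, 0, 20]
  ]
}}

```text
time_s: 17.18
tcp_pos: [0.6299, 0.1021, 0.1782]
ee_rot: [[0.964, -0.267, -0.004], [-0.267, -0.964, -0.0], [-0.004, 0.001, -1.0]]
wrist_force: [-0.9, -0.0, -5.1]
gripper_width: 0.382
gripper_force: 30.0
```

{"method": "servo_tool", "body": {
  "targets": [
    [0, 0.8, 0, 0, 20],
    [0, 1.6, 0, 0, 20],
    [0, 2.4, 0, 0, 20],
    [0, 2.75, 0, 0, 20],
    [0, 2.75, 0, 0, 20]
  ]
}}

```text
time_s: 17.6
tcp_pos: [0.6298, 0.184, 0.1783]
ee_rot: [[0.964, -0.266, -0.004], [-0.266, -0.964, -0.001], [-0.004, 0.002, -1.0]]
wrist_force: [-0.4, -0.5, -5.4]
gripper_width: 0.381
gripper_force: 30.0
```

{"method": "servo_tool", "body": {
  "targets": [
    [0, 0, -1, 0, 20],
    [0, 0, -2, 0, 20],
    [0, 0, -2.6, 0, 20],
    [0, 0, -2.6, 0, 20],
    [0, 0, -2.6, 0, 20]
  ]
}}

```text
time_s: 18.02
tcp_pos: [0.63, 0.1804, 0.101]
ee_rot: [[0.963, -0.269, -0.004], [-0.269, -0.963, -0.003], [-0.003, 0.004, -1.0]]
wrist_force: [1.1, 1.0, -4.4]
gripper_width: 0.387
gripper_force: 30.0
```

```bash
python3 d.py .6305 .1818 .0775 73.9
```

```text
t 18.02 tcp [0.63   0.1804 0.101 ] yaw -105.62 j [ 30.1  31.9  -4.7   0.  -53.7  44.3] units [ 0.018  0.047 -0.783] turn rad -0.008 F [ 1.1  1.  -4.4] grip 0.38669999290052176 30.0
```

{"method": "servo_tool", "body": {
  "targets": [
    [0, 0.01, -0.3, 0, 20],
    [0, 0.01, -0.6, 0, 20],
    [0, 0.01, -0.7, 0, 20],
    [0, 0.01, -0.75, 0, 20],
    [0, 0.01, -0.78, 0, 20]
  ]
}}

```text
time_s: 18.43
tcp_pos: [0.631, 0.1823, 0.0796]
ee_rot: [[0.963, -0.268, 0.0], [-0.268, -0.963, -0.0], [0.0, -0.0, -1.0]]
wrist_force: [0.8, -0.4, -5.4]
gripper_width: 0.378
gripper_force: 30.0
```

{"method": "servo_tool", "body": {
  "targets": [
    [0, 0, 0, 0, 20],
    [0, 0, 0, 0, 20],
    [0, 0, -0.03, 0, 60],
    [0, 0, -0.03, 0, 60],
    [0, 0, -0.03, 0, 60]
  ]
}}

```text
time_s: 18.85
tcp_pos: [0.6321, 0.1828, 0.0803]
ee_rot: [[0.963, -0.268, 0.003], [-0.268, -0.963, 0.001], [0.003, -0.002, -1.0]]
wrist_force: [0.2, -0.1, 1.0]
gripper_width: 0.527
gripper_force: 0.0
```

{"method": "servo_tool", "body": {
  "targets": [
    [0, 0, 0, 0, 60],
    [0, 0, 1, 0, 60],
    [0, 0, 2, 0, 60],
    [0, 0, 3, 0, 60],
    [0, -1, 4, 0, 60]
  ]
}}

```text
time_s: 19.27
tcp_pos: [0.6317, 0.1561, 0.2002]
ee_rot: [[0.965, -0.264, 0.003], [-0.264, -0.965, 0.001], [0.002, -0.002, -1.0]]
wrist_force: [1.3, -1.4, 0.8]
gripper_width: 0.687
gripper_force: 0.0
```

{"method": "servo_tool", "body": {
  "targets": [
    [-0.2, -1.3, 0.5, 0.1, 60],
    [-0.4, -2.6, 1, 0.2, 60],
    [-0.6, -3.9, 1.5, 0.3, 60],
    [-0.8, -5.2, 1.5, 0.3, 60],
    [-1, -6.5, 1.5, 0.3, 60]
  ]
}}

```text
time_s: 19.68
tcp_pos: [0.6012, -0.0438, 0.2457]
ee_rot: [[1.0, 0.029, 0.005], [0.029, -1.0, 0.0], [0.005, -0.0, -1.0]]
wrist_force: [0.7, 0.4, -1.2]
gripper_width: 0.688
gripper_force: 0.0
```

```bash
python3 d.py .607 -.219 .0625 73.9;  python3 -c "
from wh import *
for n in('top','scene'): find(cap(n,n+'_9'),n,[(.4802,.183,.012),(.481,.3325,.012),(.6302,.182,.012)])
a=cv2.imread('pics/top_9.png')[140:250,160:270];b=cv2.imread('pics/top_9.png')[160:220,375:455];
c=cv2.imread('pics/scene_9.png')[270:390,90:210]
cv2.imwrite('pics/c9.png',np.hstack([cv2.resize(x,(0,0),fx=300/x.shape[0],fy=300/x.shape[0],interpolation=cv2.INTER_CUBIC)[:, :300 if i==2 else 400] for i,x in enumerate((a,b,c))])[:,:800] if 0 else np.hstack([cv2.resize(a,(260,260)),cv2.resize(b,(280,260)),cv2.resize(c,(260,260))]))
"
```

```text
t 19.68 tcp [ 0.6012 -0.0438  0.2457] yaw -88.33 j [ 11.2  19.6  -2.6   0.  -67.5  80.4] units [ 0.195 -5.838 -6.107] turn rad -0.31 F [ 0.7  0.4 -1.2] grip 0.6881095221810786 0.0
top (0.4802, 0.183) hub [] [] tip [] [] dist [] ang []
top (0.481, 0.3325) hub [[0.4812, 0.3326], [0.4671, 0.3205]] [13, 5] tip [[0.4504, 0.3538]] [8] dist [0.0374, 0.0373] ang [145.5, 116.6]
top (0.6302, 0.182) hub [] [] tip [] [] dist [] ang []
scene (0.4802, 0.183) hub [] [] tip [] [] dist [] ang []
scene (0.481, 0.3325) hub [[0.4797, 0.3364]] [5] tip [[0.4531, 0.3518]] [6] dist [0.0307] ang [149.9]
scene (0.6302, 0.182) hub [[0.6304, 0.1838]] [6] tip [[0.5981, 0.1912]] [11] dist [0.0331] ang [167.1]
```

View pics/c9.png

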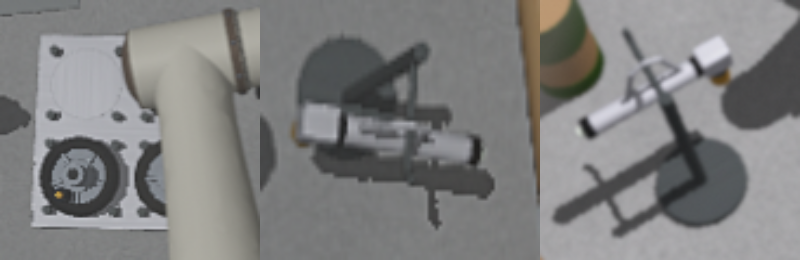

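Crop: W2 sits centred in station_1 and the W1 tyre is in place. The gauge on the hook has its head at top-view px ≈(392,188) and barrel end ≈(438,195); in the scene view the head is ≈(169,295) and the end ≈(110,329). Now I triangulate.

```bash
cat > tri.py <<'E'
from m import *
def tri(c1,u1,c2,u2):
    o1,d1=ray(c1,u1);o2,d2=ray(c2,u2)
    A=np.stack([d1,-d2],1);s=np.linalg.lstsq(A,o2-o1,rcond=None)[0]
    p,q=o1+s[0]*d1,o2+s[1]*d2;return (p+q)/2,np.linalg.norm(p-q)
E
python3 - <<'E'
from tri import *
a=cap('top');b=cap('scene')
for n,u,v in(('head',(392.4,188.4),(169.4,295.4)),('end',(437.5,195),(110.2,329.))):
    print(n,tri(a,u,b,v))
# bright masks
for c,box in((a,(380,165,450,215)),(b,(100,270,190,350))):
    x0,y0,x1,y1=box;g=c['pixels'].min(2)[y0:y1,x0:x1]
    m=np.zeros((420,560),bool);m[y0:y1,x0:x1]=g>150
    print([(x[0],int(x[1]),x[2]) for x in blobs(m,6,2000)])
# base disc
g=a['pixels'].max(2).astype(int);m=np.zeros((420,560),bool);m[160:200,375:430]=((g>60)&(g<85))[160:200,375:430]
print('base',[(x[0],int(x[1]),x[2],onz(a,x[0],.01)) for x in blobs(m,60,2000)])
np.set_printoptions(linewidth=250)
print(a['pixels'].max(2)[168:206:2,380:446:2])
E
```

```text
head (array([ 0.56778618, -0.36401796,  0.17143505]), np.float64(0.005415017549123218))
end (array([ 0.54759538, -0.52217843,  0.16713229]), np.float64(0.006097424484205372))
[((np.float64(392.2), np.float64(187.6)), 64, [10, 8]), ((np.float64(400.9), np.float64(188.8)), 10, [3, 4]), ((np.float64(415.5), np.float64(188.0)), 6, [6, 1])]
[((np.float64(138.0), np.float64(310.6)), 62, [10, 13]), ((np.float64(170.9), np.float64(324.8)), 663, [38, 43])]
base [((np.float64(403.1), np.float64(178.2)), 368, [44, 21], array([ 0.62834619, -0.45657598,  0.01      ])), ((np.float64(409.3), np.float64(196.8)), 154, [40, 10], array([ 0.55713593, -0.47872409,  0.01      ]))]
[[126 124 126 121 120 125 127 112 114  90 111 115 126 125 126 125 123 127 123 124 126 127 124 124 124 124 123 126 124 128 128 125 123]
 [125 127 122 126 126 122  99  77  79  81  82  79  77 106 123 125 124 129 130 115  80  90 131 126 126 128 123 125 123 127 122 124 124]
 [125 123 126 126 116  76  81  83  82  83  82  82  81  80  83 123 131 112  61  52  83  73 132 123 125 128 125 128 125 123 125 127 127]
 [124 126 124 128  78  84  
[... 1433 characters left out ...]
153  33  86 127 122 122]
 [ 95 124 122 124 128  71  70  70  65  54  54  59  71  68  75  86  86  81  78 100 119 116  93 109 122 134 139 123  33 138 125 124 125]
 [102 126 123 122 121 124  66  72  73  71  74  72  73  71  72  73  70  71  74  67  70  67  68  86  77  74  71 104  68 135 127 126 124]
 [130 125 120 122 122 123 123 122  77  64  66  67  69  68  68  69  70  71  62  72  74  73  74  72  73  73  73  72  71  70  77 126 123]
 [124 125 122 122 123 118 124 121 122 125 124 127 123 130 127 126 124 126 127  54  64  67  72  70  72  71  71  73  72  71  70 131 127]
 [124 122 124 123 123 123 122 120 124 122 123 123 121 122 124 123 124 123 120 128 125 134  65 132 131  60  63  65  66  70  61 125 124]]
```

Run:
```python
from tri import *
a=cap('top');b=cap('scene')
h=onz(a,(392.2,187.6),.179);e=onz(a,(436.5,194),.170)
d=(e-h)[:2];print('head',h,'end',e,np.hypot(*d),np.degrees(np.arctan2(d[1],d[0])))
B=onz(a,(400.8,182.5),.01);print('base',B)
# post line in top: top of post
print('posttop proj',proj(a,[B[0],B[1],.24]),proj(a,[B[0]-.09,B[1],.22]))
P=h.copy();P[2]=.163
x0,y0,x1,y1=90,270,210,390
im=cv2.resize(b['pixels'][y0:y1,x0:x1,::-1],(600,600),interpolation=cv2.INTER_CUBIC)
dd=np.append(d/np.hypot(*d),0)
for q,col in((h,(0,0,255)),(P+dd*.16,(0,255,0)),(P+dd*.072+[0,0,.061],(255,0,0)),([B[0],B[1],.24],(255,0,255)),([B[0]-.055,B[1],.22],(0,255,255)),([B[0],B[1],.005],(255,255,0))):
    u=proj(b,q)[0];cv2.circle(im,tuple(int(t) for t in ((u-[x0,y0]+.5)*5)),5,col,2)
cv2.imwrite('pics/g10.png',im)
```

```text
head [ 0.56793715 -0.36346404  0.179     ] end [ 0.54907661 -0.52032472  0.17      ] 0.1579904797105575 -96.85618672355739
base [ 0.61163222 -0.44710705  0.01      ]
posttop proj [[422.46632723 171.9806305 ]] [[421.19391812 200.29001867]]
```

View pics/g10.png

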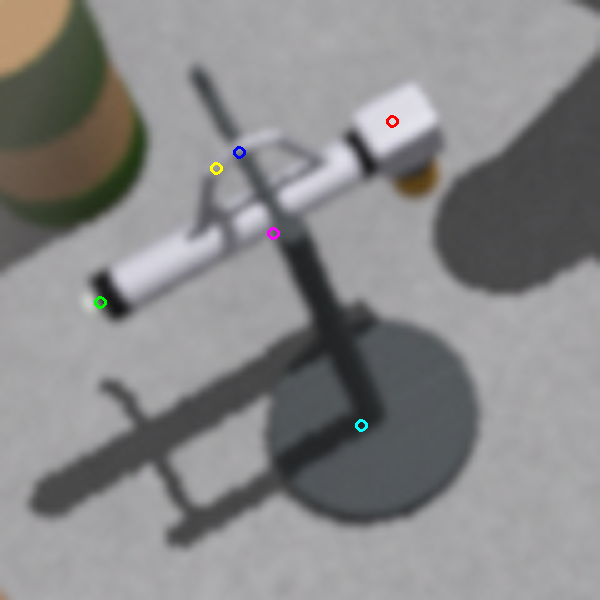

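The scene crop shows my head mark (red, 392,122) on the block's top face and the loop mark (blue, 239,152) on the wire. The post is at (373,415) and (288,232), and the bar tip at (197,72). Bar direction follows from these.

```bash
python3 - <<'E'
from tri import *
b=cap('scene');f=lambda x,y:(90+x/5-.5,270+y/5-.5)
B=onz(b,f(373,415),.008);T=onz(b,f(197,72),.236);P=onz(b,f(288,228),.24)
print(B,P,T,T-P,np.degrees(np.arctan2(*(T-P)[[1,0]])))
h=onz(b,f(397,116),.179);print(h)
E
python3 d.py .5675 -.3625 .163 173.1
```

```text
[ 0.6118902  -0.43926918  0.008     ] [ 0.61336279 -0.44062279  0.24      ] [ 0.51804958 -0.42893529  0.236     ] [-0.09531321  0.0116875  -0.004     ] 173.00917297841153
[ 0.56677445 -0.36004681  0.179     ]
t 20.03 tcp [ 0.6013 -0.0412  0.2432] yaw -88.3 j [ 11.5  19.8  -2.7  -0.  -67.5  80.2] units [ -1.126 -10.712  -2.675] turn rad 1.421 F [-0.1 -0.1  1. ] grip 0.6893817420052464 0.0
```

{"method": "servo_tool", "body": {
  "targets": [
    [-0.2, -0.6, 0, -0.12, 60],
    [-0.4, -1.2, 0, -0.24, 60],
    [-0.6, -1.8, 0.2, -0.36, 60],
    [-0.6, -2.4, 0.4, -0.48, 60],
    [-0.6, -3, 0.4, -0.6, 60]
  ]
}}

```text
time_s: 20.45
tcp_pos: [0.5839, -0.1315, 0.2565]
ee_rot: [[0.839, -0.544, 0.003], [-0.544, -0.839, -0.001], [0.002, -0.001, -1.0]]
wrist_force: [0.1, 0.5, -0.7]
gripper_width: 0.69
gripper_force: 0.0
```

{"method": "servo_tool", "body": {
  "targets": [
    [-0.2, -0.6, 0, -0.12, 60],
    [-0.4, -1.2, 0, -0.24, 60],
    [-0.5, -1.8, 0, -0.36, 60],
    [-0.5, -2.4, 0, -0.48, 60],
    [-0.5, -3, 0, -0.6, 60]
  ]
}}

```text
time_s: 20.87
tcp_pos: [0.5686, -0.2215, 0.2551]
ee_rot: [[0.385, -0.923, 0.0], [-0.923, -0.385, -0.0], [0.0, -0.0, -1.0]]
wrist_force: [0.4, 0.3, -0.8]
gripper_width: 0.688
gripper_force: 0.0
```

{"method": "servo_tool", "body": {
  "targets": [
    [0, -0.4, 0, -0.12, 60],
    [0, -0.8, 0, -0.24, 60],
    [0, -1.2, 0, -0.36, 60],
    [0, -1.6, 0, -0.48, 60],
    [0, -2, 0, -0.52, 60]
  ]
}}

```text
time_s: 21.28
tcp_pos: [0.5688, -0.2815, 0.2549]
ee_rot: [[-0.122, -0.993, -0.0], [-0.993, 0.122, 0.0], [-0.0, 0.0, -1.0]]
wrist_force: [1.0, 0.2, -0.5]
gripper_width: 0.688
gripper_force: 0.0
```

{"method": "servo_tool", "body": {
  "targets": [
    [0, -0.5, 0, 0, 60],
    [0, -1, 0, 0, 60],
    [0, -1.5, 0, 0, 60],
    [0, -2, 0, 0, 60],
    [0, -2.5, 0, 0, 60]
  ]
}}

```text
time_s: 21.7
tcp_pos: [0.5679, -0.3587, 0.255]
ee_rot: [[-0.12, -0.993, -0.0], [-0.993, 0.12, -0.0], [0.0, 0.0, -1.0]]
wrist_force: [0.8, -0.2, -0.3]
gripper_width: 0.691
gripper_force: 0.0
```

```bash
python3 d.py .5674 -.362 .163 173
python3 - <<'E'
from h import *
c=cap('wrist','w11')
for q in([.5674,-.362,.179],[.568,-.3635,.179],[.5668,-.360,.179]):print(proj(c,q).round(1))
E
```

```text
t 21.7 tcp [ 0.5679 -0.3587  0.255 ] yaw 173.1 j [-18.5  26.2   9.    0.  -72.8  11.6] units [-0.018 -0.109 -3.067] turn rad -0.002 F [ 0.8 -0.2 -0.3] grip 0.6907831105076172 0.0
[[278.2 220.2]]
[[276.9 217.9]]
[[279.6 223.2]]
```

View pics/w11.png

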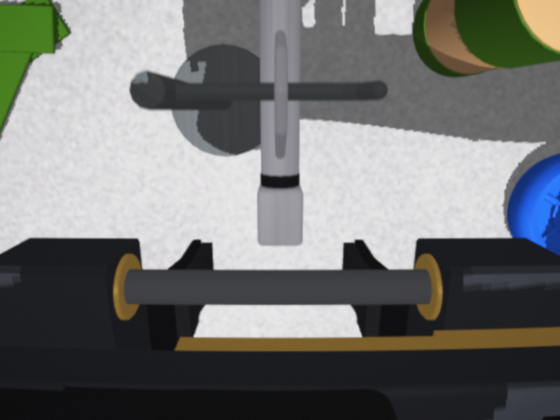

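The wrist view shows the gauge in line with the tool: head top face centre (280,216), collar (280,181), handle (281,90) over the bar, and free room around the fingers. I'll descend and grip the head.

{"method": "servo_tool", "body": {
  "targets": [
    [0, -0.14, -0.8, 0, 60],
    [0, -0.14, -1.6, 0, 60],
    [0, -0.14, -2.4, 0, 60],
    [0, -0.14, -2.9, 0, 60],
    [0, -0.14, -3.05, 0, 60]
  ]
}}

```text
time_s: 22.17
tcp_pos: [0.5662, -0.3613, 0.1599]
ee_rot: [[-0.121, -0.993, -0.006], [-0.993, 0.121, 0.003], [-0.002, 0.006, -1.0]]
wrist_force: [-0.3, -0.5, -0.5]
gripper_width: 0.69
gripper_force: 0.0
```

{"method": "servo_tool", "body": {
  "targets": [
    [0, 0, 0, 0, 60],
    [0, 0, 0, 0, 50],
    [0, 0, 0, 0, 44],
    [0, 0, 0, 0, 38],
    [0, 0, 0, 0, 32]
  ]
}}

```text
time_s: 22.58
tcp_pos: [0.5685, -0.3616, 0.165]
ee_rot: [[-0.12, -0.993, 0.002], [-0.993, 0.12, -0.001], [0.001, -0.002, -1.0]]
wrist_force: [-0.6, 0.1, 1.0]
gripper_width: 0.474
gripper_force: 0.0
```

{"method": "servo_tool", "body": {
  "targets": [
    [0, 0, 0, 0, 27],
    [0, 0, 0, 0, 15],
    [0, 0, 0, 0, 15],
    [0, 0, 0, 0, 15],
    [0, 0, 0, 0, 15]
  ]
}}

```text
time_s: 23.0
tcp_pos: [0.5682, -0.3615, 0.1639]
ee_rot: [[-0.121, -0.993, 0.001], [-0.993, 0.121, -0.0], [0.0, -0.001, -1.0]]
wrist_force: [0.6, 0.4, 1.3]
gripper_width: 0.318
gripper_force: 29.9
```

{"method": "servo_tool", "body": {
  "targets": [
    [0, 0, 0, 0, 15],
    [0, 0, 0, 0, 15],
    [0, 0, 0, 0, 15],
    [0, 0, 0, 0, 15],
    [0, 0, 0, 0, 15]
  ]
}}

```text
time_s: 23.42
tcp_pos: [0.5681, -0.3615, 0.1639]
ee_rot: [[-0.121, -0.993, 0.0], [-0.993, 0.121, -0.0], [0.0, -0.001, -1.0]]
wrist_force: [0.3, -1.2, 1.4]
gripper_width: 0.318
gripper_force: 29.9
```

```bash
python3 d.py .5674 -.362 .163 173
python3 - <<'E'
from h import *
for n in('top','scene','wrist'):cap(n,n+'_12')
E
```

```text
t 23.42 tcp [ 0.5681 -0.3615  0.1639] yaw 173.07 j [-18.7  29.9   1.8   0.  -61.9  11.8] units [-0.023 -0.015 -0.029] turn rad -0.001 F [ 0.3 -1.2  1.4] grip 0.3181676142234348 29.9
```

{"method": "servo_tool", "body": {
  "targets": [
    [0, 0, 0.2, 0, 15],
    [0, 0, 0.45, 0, 15],
    [0, 0, 0.7, 0, 15],
    [0, 0, 0.9, 0, 15],
    [0, 0, 0.9, 0, 15]
  ]
}}

```text
time_s: 23.98
tcp_pos: [0.5687, -0.3617, 0.1925]
ee_rot: [[-0.121, -0.993, 0.003], [-0.993, 0.121, -0.001], [0.001, -0.003, -1.0]]
wrist_force: [0.5, 0.3, -2.3]
gripper_width: 0.322
gripper_force: 29.9
```

```bash
python3 d.py .5681 -.3615 .191 173
python3 - <<'E'
from h import *
for n in('top','scene'):cap(n,n+'_13')
b=cv2.imread('pics/scene_12.png')[260:380,80:200];c=cv2.imread('pics/scene_13.png')[260:380,80:200]
cv2.imwrite('pics/c13.png',cv2.resize(np.hstack([b,c]),(800,400),interpolation=cv2.INTER_CUBIC))
E
```

```text
t 23.98 tcp [ 0.5687 -0.3617  0.1925] yaw 173.08 j [-18.7  28.6   3.9   0.  -65.1  11.8] units [-0.019  0.006 -0.052] turn rad -0.001 F [ 0.5  0.3 -2.3] grip 0.3217151187207972 29.9
```

View pics/c13.png

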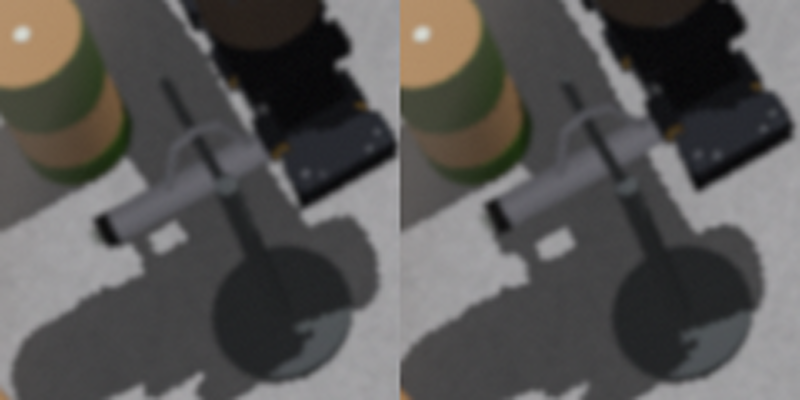

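The two crops (held / lifted) show the loop clear of the bar. The barrel end rose less ((105,230)→(97,217)) than the head side, so it sags a few degrees. I'll withdraw along the bar 66 mm, then lift and move off.

{"method": "servo_tool", "body": {
  "targets": [
    [-0.5, 0.06, 0.05, 0, 15],
    [-1, 0.12, 0.05, 0, 15],
    [-1.5, 0.18, 0.05, 0, 15],
    [-2, 0.25, 0.05, 0, 15],
    [-2.2, 0.27, 0.05, 0, 15]
  ]
}}

```text
time_s: 24.5
tcp_pos: [0.4998, -0.3527, 0.1917]
ee_rot: [[-0.122, -0.993, -0.002], [-0.993, 0.122, 0.001], [-0.001, 0.002, -1.0]]
wrist_force: [1.2, 0.4, -2.9]
gripper_width: 0.32
gripper_force: 29.9
```

{"method": "servo_tool", "body": {
  "targets": [
    [0, 0, 0.4, 0, 15],
    [0, 0, 0.8, 0, 15],
    [0, 0, 1.2, 0, 15],
    [0, 0.5, 1.6, 0, 15],
    [0, 1.2, 1.6, 0, 15]
  ]
}}

```text
time_s: 24.92
tcp_pos: [0.5033, -0.3183, 0.2426]
ee_rot: [[-0.122, -0.992, 0.004], [-0.992, 0.122, -0.003], [0.002, -0.005, -1.0]]
wrist_force: [0.7, 0.7, -1.4]
gripper_width: 0.314
gripper_force: 29.9
```

{"method": "servo_tool", "body": {
  "targets": [
    [0, 0.9, 0, 0, 15],
    [0, 1.8, 0, 0, 15],
    [0, 2.7, 0, 0, 15],
    [0, 3.6, 0, 0, 15],
    [0, 4.5, 0, 0, 15]
  ]
}}

```text
time_s: 25.33
tcp_pos: [0.5018, -0.1803, 0.2402]
ee_rot: [[-0.121, -0.993, 0.0], [-0.993, 0.121, 0.0], [-0.0, -0.0, -1.0]]
wrist_force: [0.6, 0.2, -2.5]
gripper_width: 0.319
gripper_force: 29.9
```

{"method": "servo_tool", "body": {
  "targets": [
    [0, 0.9, 0, 0, 15],
    [0, 1.8, 0, 0, 15],
    [0, 2.5, 0, 0, 15],
    [0, 3, 0, 0, 15],
    [0, 3, 0, 0, 15]
  ]
}}

```text
time_s: 25.75
tcp_pos: [0.502, -0.0894, 0.2404]
ee_rot: [[-0.117, -0.993, 0.001], [-0.993, 0.117, 0.001], [-0.001, -0.001, -1.0]]
wrist_force: [0.1, 0.4, -3.2]
gripper_width: 0.318
gripper_force: 29.9
```

```bash
python3 d.py .48 .145 .191 173
python3 - <<'E'
from wh import *
for n in('top','scene'):find(cap(n,n+'_14'),n,[(.4802,.183,.012),(.481,.3325,.012),(.6302,.182,.012)])
cap('wrist','wrist_14')
b=cv2.imread('pics/scene_14.png');s=r.sense();c=r.capture('scene');u,v=proj(c,s['tcp_pos'])[0].astype(int);print(u,v)
w=cv2.imread('pics/wrist_14.png')
cv2.imwrite('pics/c14.png',np.hstack([cv2.resize(b[v-80:v+80,u-80:u+80],(400,400),interpolation=cv2.INTER_CUBIC),cv2.resize(w,(400,400))]))
E
```

```text
t 25.75 tcp [ 0.502  -0.0894  0.2404] yaw 173.27 j [  8.1  10.8 -15.5  -0.1 -63.6 -14.8] units [-0.733  7.813 -1.648] turn rad -0.005 F [ 0.1  0.4 -3.2] grip 0.3177012620428794 29.9
top (0.4802, 0.183) hub [[0.4802, 0.1858]] [4] tip [] [] dist [] ang []
top (0.481, 0.3325) hub [[0.4816, 0.3322], [0.4671, 0.3205]] [14, 5] tip [[0.4504, 0.3538]] [8] dist [0.0379, 0.0373] ang [145.3, 116.6]
top (0.6302, 0.182) hub [[0.6319, 0.1816]] [9] tip [[0.5945, 0.1905]] [5] dist [0.0384] ang [166.6]
scene (0.4802, 0.183) hub [[0.4811, 0.1858]] [6] tip [[0.4857, 0.1463]] [11] dist [0.0398] ang [-83.4]
scene (0.481, 0.3325) hub [[0.4797, 0.3364]] [5] tip [[0.4531, 0.3518]] [6] dist [0.0307] ang [149.9]
scene (0.6302, 0.182) hub [[0.6304, 0.1838]] [6] tip [[0.5979, 0.191]] [10] dist [0.0333] ang [167.5]
237 203
```

View pics/c14.png

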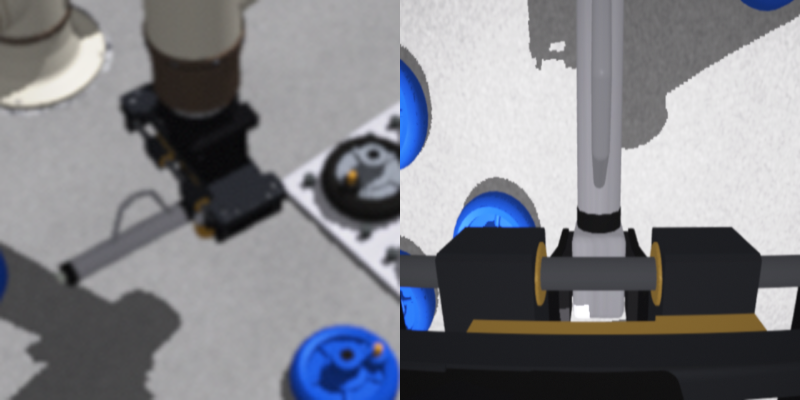

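The scene crop shows the gauge held with the dark end (68,273), loop (140,200) and chuck (205,230). The wrist half shows it in line with the tool. I measure the tilt by triangulating the barrel's dark end.

```bash
cat > tilt.py <<'E'
from tri import *
def tilt(show=True):
    a=cap('top');b=cap('scene');s=r.sense();p=np.array(s['tcp_pos']);R=np.array(s['ee_rot']);d=R[:,0] if R[1,0]<0 else -R[:,0]
    out=[]
    for c in(a,b):
        u=proj(c,p+d*.155)[0]; yy,xx=np.mgrid[:420,:560];V=c['pixels'].max(2)
        m=(V<52)&(np.hypot(xx-u[0],yy-u[1])<12)
        bl=blobs(m,6,200);print(u.round(1),bl);out.append(max(bl,key=lambda t:t[1])[0] if bl else None)
    if None not in out:
        q,e=tri(a,out[0],b,out[1]);print('end',q.round(4),'err',e.round(4),'along',((q-p)@d).round(4),'dz',(q-p)[2].round(4),'tilt deg',np.degrees(np.arcsin((q-p)[2]/.155)).round(2))
tilt()
E
python3 tilt.py
python3 - <<'E'
from tri import *
b=cap('scene');s=r.sense();p=np.array(s['tcp_pos'])
hsv=cv2.cvtColor(b['pixels'],cv2.COLOR_RGB2HSV).astype(int)
br=(hsv[...,0]>8)&(hsv[...,0]<32)&(hsv[...,1]>110)&(hsv[...,2]>60)
print([x for x in blobs(br,3,200) if np.hypot(x[0][0]-239,x[0][1]-215)<25])
for z in(-.05,-.03,-.016):print(proj(b,p+[0,0,z]))
c=cap('wrist');print('wrist head end row',proj(c,p+[0,.018,.016]),proj(c,p+[0,-.018,.016]))
g=c['pixels'][:,280].max(1);print(g[160:260:3])
print(c['pixels'][140:300:4,275:290:7].max(2).T)
E
```

```text
[362.  211.2] [((np.float64(363.2), np.float64(211.4)), np.int32(29), [5, 8])]
[183.6 231.1] [((np.float64(183.7), np.float64(232.8)), np.int32(35), [6, 9])]
end [ 0.4837 -0.2498  0.2363] err 0.0036 along 0.1579 dz -0.0037 tilt deg -1.38
[((np.float64(236.3), np.float64(204.4)), np.int32(7), [4, 4]), ((np.float64(237.5), np.float64(215.6)), np.int32(17), [6, 4])]
[[237.85285368 214.94887319]]
[[237.57431556 210.38138333]]
[[237.37576526 207.11703681]]
wrist head end row [[283.78426113 340.85881535]] [[271.9525273  254.59283386]]
[140 140 133 122 120 120 118 119 120 119 118 119 124 169 170 170 169 169
 169 170 170 169  54  25  25  25  23  23  53 143 158 167 168 169]
[[139 139 139 139 139 139 136 123 121 121 121 121 121 121 135 166 166 166
  167 167 167 140  23  23  24  22  54 149 162 166 166 165 158  66  70  73
   73  75  76  75]
 [139 139 139 140 139 139 138 126 119 120 120 119 119 120 136 166 167 167
  166 167 166 138  24  25  23  23  54 147 163 169 169 168 160  66  70  73
   74  76  76  74]
 [137 137 136 137 135 135 130 119 121 127 145 156 160 161 160 161 160 159
  160 160 160 111  25  24  23  24  78 151 163 165 165 164 157  67  71  73
   74  76  76  76]]
```

{"method": "servo_tool", "body": {
  "targets": [
    [-0.1, 0.9, 0, 0, 15],
    [-0.2, 1.8, 0, 0, 15],
    [-0.4, 2.7, 0, 0, 15],
    [-0.5, 3.6, 0, 0, 15],
    [-0.56, 4.5, 0, 0, 15]
  ]
}}

```text
time_s: 26.57
tcp_pos: [0.4848, 0.0433, 0.2402]
ee_rot: [[-0.122, -0.993, 0.0], [-0.993, 0.122, 0.0], [-0.0, -0.0, -1.0]]
wrist_force: [0.8, -0.2, -2.7]
gripper_width: 0.322
gripper_force: 29.9
```

{"method": "servo_tool", "body": {
  "targets": [
    [0, 0.9, 0, 0, 15],
    [0, 1.8, 0, 0, 15],
    [0, 2.6, 0, 0, 15],
    [0, 3.2, 0, 0, 15],
    [0, 3.37, 0, 0, 15]
  ]
}}

```text
time_s: 26.98
tcp_pos: [0.4857, 0.1458, 0.2401]
ee_rot: [[-0.119, -0.993, 0.001], [-0.993, 0.119, 0.001], [-0.001, -0.001, -1.0]]
wrist_force: [0.3, -0.2, -3.2]
gripper_width: 0.316
gripper_force: 29.9
```

{"method": "servo_tool", "body": {
  "targets": [
    [0, 0, -0.8, 0, 15],
    [0, 0, -1.6, 0, 15],
    [0, 0, -2.4, 0, 15],
    [0, 0, -3, 0, 15],
    [0, 0, -3, 0, 15]
  ]
}}

```text
time_s: 27.4
tcp_pos: [0.4828, 0.1418, 0.1463]
ee_rot: [[-0.123, -0.992, -0.008], [-0.992, 0.123, -0.004], [0.005, 0.007, -1.0]]
wrist_force: [0.2, -0.6, -2.5]
gripper_width: 0.319
gripper_force: 30.0
```

{"method": "servo_tool", "body": {
  "targets": [
    [0, 0, 0, 0, 15],
    [0, 0, 0, 0, 15],
    [0, 0, 0, 0, 15],
    [0, 0, 0, 0, 15],
    [0, 0, 0, 0, 15]
  ]
}}

```text
time_s: 27.82
tcp_pos: [0.4856, 0.1441, 0.1512]
ee_rot: [[-0.121, -0.993, 0.002], [-0.993, 0.121, 0.001], [-0.001, -0.002, -1.0]]
wrist_force: [-0.4, -0.2, -2.3]
gripper_width: 0.318
gripper_force: 30.0
```

```bash
python3 d.py .4853 .1468 .13 173; python3 tilt.py
python3 - <<'E'
from tri import *
b=cap('scene','scene_15');s=r.sense();p=np.array(s['tcp_pos'])
hsv=cv2.cvtColor(b['pixels'],cv2.COLOR_RGB2HSV).astype(int)
br=(hsv[...,0]>8)&(hsv[...,0]<32)&(hsv[...,1]>90)&(hsv[...,2]>60)
u=proj(b,[.4851,.1455,.074])[0];print('tip pred',u)
print([x for x in blobs(br,3,200) if np.hypot(x[0][0]-u[0],x[0][1]-u[1])<25])
for z in(-.05,-.03):print(proj(b,p+[0,-.0013,z]))
E
```

```text
t 27.82 tcp [0.4856 0.1441 0.1512] yaw 173.07 j [ 34.9  15.6 -23.4   0.  -50.8 -41.9] units [-0.012  0.091 -0.707] turn rad -0.001 F [-0.4 -0.2 -2.3] grip 0.31802680947463585 30.0
[286.5 217.4] [((np.float64(287.7), np.float64(217.1)), np.int32(17), [3, 8])]
[253.5 199.9] [((np.float64(253.5), np.float64(201.6)), np.int32(35), [7, 9])]
end [ 0.4685 -0.013   0.1474] err 0.0022 along 0.1579 dz -0.0034 tilt deg -1.26
tip pred [297.16788437 192.80360087]
[((np.float64(301.4), np.float64(176.0)), np.int32(5), [4, 3]), ((np.float64(297.9), np.float64(190.0)), np.int32(43), [7, 11])]
[[297.02290604 187.71129361]]
[[297.41309336 183.38939673]]
```

{"method": "servo_tool", "body": {
  "targets": [
    [0, 0.09, -0.2, 0, 15],
    [0, 0.09, -0.4, 0, 15],
    [0, 0.09, -0.6, 0, 15],
    [0, 0.09, -0.8, 0, 15],
    [0, 0.09, -0.8, 0, 15]
  ]
}}

```text
time_s: 28.38
tcp_pos: [0.4841, 0.146, 0.1242]
ee_rot: [[-0.121, -0.993, -0.003], [-0.993, 0.121, -0.002], [0.002, 0.003, -1.0]]
wrist_force: [-0.2, 0.5, -2.9]
gripper_width: 0.321
gripper_force: 30.0
```

{"method": "servo_tool", "body": {
  "targets": [
    [0, 0, -0.05, 0, 15],
    [0, 0, -0.1, 0, 15],
    [0, 0, -0.15, 0, 15],
    [0, 0, -0.2, 0, 15],
    [0, 0, -0.2, 0, 15]
  ]
}}

```text
time_s: 28.8
tcp_pos: [0.485, 0.1465, 0.1199]
ee_rot: [[-0.121, -0.993, -0.0], [-0.993, 0.121, -0.0], [0.0, 0.0, -1.0]]
wrist_force: [0.2, -0.5, -1.9]
gripper_width: 0.318
gripper_force: 30.0
```

No force with the mouth below the tip's top, so the tip is inside the cup. Now I press home.

{"method": "servo_tool", "body": {
  "targets": [
    [0, 0, -0.1, 0, 15],
    [0, 0, -0.15, 0, 15],
    [0, 0, -0.2, 0, 15],
    [0, 0, -0.25, 0, 15],
    [0, 0, -0.25, 0, 15]
  ]
}}

```text
time_s: 29.22
tcp_pos: [0.4856, 0.1468, 0.1129]
ee_rot: [[-0.12, -0.993, 0.001], [-0.993, 0.12, 0.0], [-0.0, -0.001, -1.0]]
wrist_force: [-0.5, 0.9, 1.0]
gripper_width: 0.322
gripper_force: 30.0
```

{"method": "servo_tool", "body": {
  "targets": [
    [0, 0, -0.02, 0, 15],
    [0, 0, -0.04, 0, 15],
    [0, 0, -0.06, 0, 15],
    [0, 0, -0.08, 0, 15],
    [0, 0, -0.08, 0, 15]
  ]
}}

```text
time_s: 29.63
tcp_pos: [0.4856, 0.1468, 0.1106]
ee_rot: [[-0.12, -0.993, 0.001], [-0.993, 0.12, 0.001], [-0.001, -0.001, -1.0]]
wrist_force: [-1.2, 1.1, 4.9]
gripper_width: 0.32
gripper_force: 30.0
```

{"method": "servo_tool", "body": {
  "targets": [
    [0, 0, -0.02, 0, 15],
    [0, 0, -0.04, 0, 15],
    [0, 0, -0.06, 0, 15],
    [0, 0, -0.06, 0, 15],
    [0, 0, -0.06, 0, 15]
  ]
}}

```text
time_s: 30.05
tcp_pos: [0.4857, 0.1469, 0.1102]
ee_rot: [[-0.12, -0.993, 0.002], [-0.993, 0.12, 0.0], [-0.001, -0.002, -1.0]]
wrist_force: [-3.9, 0.4, 12.2]
gripper_width: 0.32
gripper_force: 30.0
```

{"method": "servo_tool", "body": {
  "targets": [
    [0, 0, -0.01, 0, 15],
    [0, 0, -0.02, 0, 15],
    [0, 0, -0.03, 0, 15],
    [0, 0, -0.03, 0, 15],
    [0, 0, -0.03, 0, 15]
  ]
}}

```text
time_s: 30.47
tcp_pos: [0.4857, 0.1469, 0.11]
ee_rot: [[-0.12, -0.993, 0.002], [-0.993, 0.12, 0.0], [-0.001, -0.002, -1.0]]
wrist_force: [-4.9, 0.9, 17.5]
gripper_width: 0.319
gripper_force: 30.0
```

Solid and home at about 20 N. I read the rod from the pixels along the barrel axis.

```bash
cat > rod.py <<'E'
from h import *
import sys
s=r.sense();p=np.array(s['tcp_pos']);R=np.array(s['ee_rot']);d=R[:,0] if R[1,0]<0 else -R[:,0];side=R[:,1]
for n in('top','scene'):
    c=cap(n,n+'_'+sys.argv[1]);g=c['pixels'].max(2).astype(np.float32)
    print(n)
    for off in(-4,0,4):
        P=np.array([p+d*t/1000+side*off/1000+[0,0,-.002] for t in range(140,232,4)])
        u=proj(c,P).astype(np.float32);print(off,cv2.remap(g,u[:,:1],u[:,1:],cv2.INTER_LINEAR)[:,0].astype(int))
    if n=='top' or 1:
        u,v=proj(c,p+d*.18)[0].astype(int)
        im=cv2.resize(c['pixels'][v-25:v+25,u-25:u+25,::-1],(400,400),interpolation=cv2.INTER_CUBIC)
        cv2.imwrite(f'pics/rod_{n}_{sys.argv[1]}.png',im)
a,b=[cv2.imread(f'pics/rod_{n}_{sys.argv[1]}.png') for n in('top','scene')];cv2.imwrite(f'pics/rod_{sys.argv[1]}.png',np.hstack([a,b]))
E
python3 rod.py 1
```

```text
top
-4 [ 93  94  97  80  40  37  54  59  79  91  97 107 105  95  92  92 103  99
  76  75  77  77  76]
0 [ 96  96  95  76  42  38  59  55  90 115 116 114 108 106 107 111 111  96
  77  75  76  75  75]
4 [93 93 92 75 45 36 55 62 81 86 81 80 83 88 88 90 92 84 76 75 75 77 76]
scene
-4 [106 101  77  35  15  26  41  57  94 115 111 110 110 110 111 118 135 115
  80  82 114 152 164]
0 [106 100  70  30  15  30  45  62  95 110 108 108 110 109 108 121 138 107
  89 113 147 164 165]
4 [104  97  66  28  14  26  43  63  85  91  91  91  92  91  88  96 102  93
 115 148 164 166 164]
```

View pics/rod_1.png

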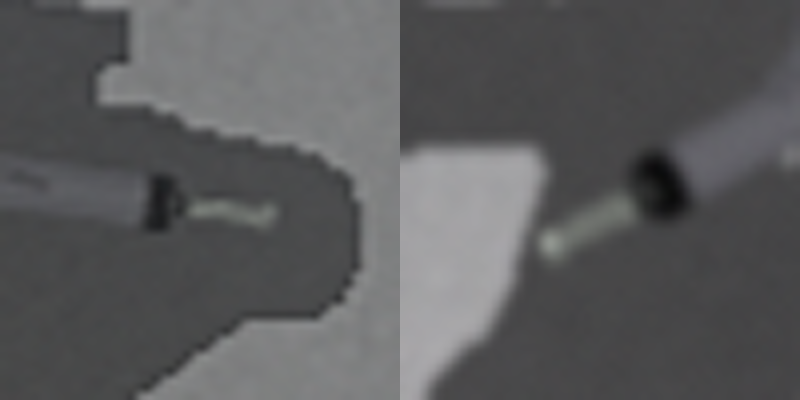

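The rod is well out, with a narrow dark piece next to the collar (top half (180,200)) and then the white rod to (275,213). To put a number on it I compare with the rest position after lifting off.

{"method": "servo_tool", "body": {
  "targets": [
    [0, 0, 0.2, 0, 15],
    [0, 0, 0.5, 0, 15],
    [0, 0, 1, 0, 15],
    [0, 0, 1.4, 0, 15],
    [0, 0, 1.4, 0, 15]
  ]
}}

```text
time_s: 30.98
tcp_pos: [0.4856, 0.1467, 0.1509]
ee_rot: [[-0.121, -0.993, 0.002], [-0.993, 0.121, 0.001], [-0.001, -0.002, -1.0]]
wrist_force: [0.5, 0.0, -1.9]
gripper_width: 0.315
gripper_force: 30.0
```

{"method": "servo_tool", "body": {
  "targets": [
    [0, 0, 0, 0, 15],
    [0, 0, 0, 0, 15],
    [0, 0, 0, 0, 15],
    [0, 0, 0, 0, 15],
    [0, 0, 0, 0, 15]
  ]
}}

```text
time_s: 31.4
tcp_pos: [0.4848, 0.1463, 0.1488]
ee_rot: [[-0.121, -0.993, -0.001], [-0.993, 0.121, -0.001], [0.001, 0.001, -1.0]]
wrist_force: [0.2, -0.1, -3.0]
gripper_width: 0.319
gripper_force: 30.0
```

```bash
python3 rod.py rest; python3 tilt.py; python3 d.py .5952 .192 .14 173
```

```text
top
-4 [93 93 96 76 43 37 67 95 80 72 74 76 76 75 74 74 74 75 75 77 78 76 76]
0 [94 95 98 78 40 40 67 98 80 73 74 74 75 75 74 75 75 75 75 76 76 75 74]
4 [92 93 95 77 36 37 57 88 77 71 72 73 73 75 74 74 75 76 75 76 76 76 74]
scene
-4 [107 102  81  38  16  40  86 107  91  75  72  71  72  73  71  71  71  71
  72  77 103 138 157]
0 [107 101  78  33  17  42  85 100  84  73  71  72  71  72  72  72  71  71
  72  84 126 158 166]
4 [103  97  70  28  15  32  67  83  77  71  71  71  72  71  73  71  71  71
  72  91 137 163 165]
[285.8 217.5] [((np.float64(287.0), np.float64(217.0)), np.int32(21), [3, 8])]
[254.2 199.7] [((np.float64(253.9), np.float64(201.1)), np.int32(35), [8, 9])]
end [ 0.4685 -0.011   0.148 ] err 0.0013 along 0.1583 dz -0.0013 tilt deg -0.5
t 31.6 tcp [0.4851 0.1465 0.1493] yaw 173.07 j [ 35.2  15.9 -23.4  -0.  -50.8 -42.1] units [ 3.671  1.517 -0.311] turn rad -0.001 F [ 0.5 -1.1 -2.1] grip 0.3180287533817711 30.0
```

Rest tip is at t≈172 mm and the extended tip was at ≈209 mm, so the rod reads about 37 mm, with the dark band visible. W3 is sound. Next is W1.

{"method": "servo_tool", "body": {
  "targets": [
    [0.8, 0.3, 0, 0, 15],
    [1.6, 0.6, 0, 0, 15],
    [2.4, 1, 0, 0, 15],
    [3.2, 1.3, 0, 0, 15],
    [3.67, 1.52, 0, 0, 15]
  ]
}}

```text
time_s: 32.02
tcp_pos: [0.5976, 0.193, 0.1492]
ee_rot: [[-0.121, -0.993, 0.001], [-0.993, 0.121, 0.0], [-0.0, -0.001, -1.0]]
wrist_force: [0.9, -0.5, -2.7]
gripper_width: 0.32
gripper_force: 30.0
```

{"method": "servo_tool", "body": {
  "targets": [
    [0, 0, 0, 0, 15],
    [0, 0, 0, 0, 15],
    [0, 0, -0.1, 0, 15],
    [0, 0, -0.3, 0, 15],
    [0, 0, -0.3, 0, 15]
  ]
}}

```text
time_s: 32.43
tcp_pos: [0.5936, 0.1914, 0.1391]
ee_rot: [[-0.121, -0.993, -0.003], [-0.993, 0.121, -0.001], [0.001, 0.003, -1.0]]
wrist_force: [-0.4, 0.3, -2.1]
gripper_width: 0.318
gripper_force: 30.0
```

{"method": "servo_tool", "body": {
  "targets": [
    [0, 0, 0, 0, 15],
    [0, 0, 0, 0, 15],
    [0, 0, 0, 0, 15],
    [0, 0, 0, 0, 15],
    [0, 0, 0, 0, 15]
  ]
}}

```text
time_s: 32.85
tcp_pos: [0.5953, 0.1922, 0.1408]
ee_rot: [[-0.121, -0.993, 0.0], [-0.993, 0.121, 0.0], [-0.0, -0.0, -1.0]]
wrist_force: [0.2, 0.5, -2.1]
gripper_width: 0.317
gripper_force: 30.0
```

```bash
python3 d.py .5952 .192 .12 173
python3 - <<'E'
from wh import *
for n in('top','scene'):find(cap(n,n+'_17'),n,[(.4802,.183,.012),(.481,.3325,.012),(.6302,.182,.012)])
E
```

```text
t 32.85 tcp [0.5953 0.1922 0.1408] yaw 173.07 j [ 32.7  26.8  -7.2   0.  -55.9 -39.6] units [-0.003 -0.005 -0.693] turn rad -0.001 F [ 0.2  0.5 -2.1] grip 0.3170731324322866 30.0
top (0.4802, 0.183) hub [[0.4813, 0.183]] [20] tip [[0.4834, 0.1459]] [4] dist [0.0372] ang [-86.8]
top (0.481, 0.3325) hub [[0.4847, 0.3131], [0.4823, 0.3312], [0.4678, 0.3191]] [4, 11, 4] tip [] [] dist [] ang []
top (0.6302, 0.182) hub [] [] tip [] [] dist [] ang []
scene (0.4802, 0.183) hub [] [] tip [] [] dist [] ang []
scene (0.481, 0.3325) hub [] [] tip [] [] dist [] ang []
scene (0.6302, 0.182) hub [[0.6304, 0.1838]] [6] tip [[0.5942, 0.193]] [4] dist [0.0374] ang [165.7]
```

{"method": "servo_tool", "body": {
  "targets": [
    [0, 0, -0.2, 0, 15],
    [0, 0, -0.4, 0, 15],
    [0, 0, -0.5, 0, 15],
    [0, 0, -0.6, 0, 15],
    [0, 0, -0.6, 0, 15]
  ]
}}

```text
time_s: 33.37
tcp_pos: [0.5947, 0.1918, 0.1213]
ee_rot: [[-0.121, -0.993, -0.002], [-0.993, 0.121, -0.001], [0.001, 0.002, -1.0]]
wrist_force: [-0.5, 0.3, -2.9]
gripper_width: 0.319
gripper_force: 30.0
```

{"method": "servo_tool", "body": {
  "targets": [
    [0, 0, -0.03, 0, 15],
    [0, 0, -0.06, 0, 15],
    [0, 0, -0.08, 0, 15],
    [0, 0, -0.1, 0, 15],
    [0, 0, -0.1, 0, 15]
  ]
}}

```text
time_s: 33.78
tcp_pos: [0.5952, 0.1921, 0.1195]
ee_rot: [[-0.121, -0.993, -0.0], [-0.993, 0.121, 0.0], [-0.0, 0.0, -1.0]]
wrist_force: [0.1, -0.1, -3.2]
gripper_width: 0.318
gripper_force: 30.0
```

{"method": "servo_tool", "body": {
  "targets": [
    [0, 0, -0.1, 0, 15],
    [0, 0, -0.15, 0, 15],
    [0, 0, -0.2, 0, 15],
    [0, 0, -0.25, 0, 15],
    [0, 0, -0.25, 0, 15]
  ]
}}

```text
time_s: 34.2
tcp_pos: [0.5957, 0.1923, 0.1121]
ee_rot: [[-0.12, -0.993, 0.001], [-0.993, 0.12, 0.0], [-0.0, -0.001, -1.0]]
wrist_force: [1.0, 1.1, 0.4]
gripper_width: 0.317
gripper_force: 30.0
```

{"method": "servo_tool", "body": {
  "targets": [
    [0, 0, -0.03, 0, 15],
    [0, 0, -0.06, 0, 15],
    [0, 0, -0.08, 0, 15],
    [0, 0, -0.1, 0, 15],
    [0, 0, -0.1, 0, 15]
  ]
}}

```text
time_s: 34.62
tcp_pos: [0.5957, 0.1924, 0.1103]
ee_rot: [[-0.12, -0.993, 0.002], [-0.993, 0.12, 0.0], [-0.001, -0.001, -1.0]]
wrist_force: [-1.7, 0.7, 4.8]
gripper_width: 0.319
gripper_force: 30.0
```

{"method": "servo_tool", "body": {
  "targets": [
    [0, 0, -0.01, 0, 15],
    [0, 0, -0.02, 0, 15],
    [0, 0, -0.03, 0, 15],
    [0, 0, -0.03, 0, 15],
    [0, 0, -0.03, 0, 15]
  ]
}}

```text
time_s: 35.03
tcp_pos: [0.5957, 0.1925, 0.1103]
ee_rot: [[-0.12, -0.993, 0.002], [-0.993, 0.12, 0.0], [-0.001, -0.002, -1.0]]
wrist_force: [-1.2, 0.5, 8.8]
gripper_width: 0.319
gripper_force: 30.0
```

{"method": "servo_tool", "body": {
  "targets": [
    [0, 0, -0.01, 0, 15],
    [0, 0, -0.02, 0, 15],
    [0, 0, -0.04, 0, 15],
    [0, 0, -0.04, 0, 15],
    [0, 0, -0.04, 0, 15]
  ]
}}

```text
time_s: 35.45
tcp_pos: [0.5958, 0.1925, 0.1102]
ee_rot: [[-0.12, -0.993, 0.002], [-0.993, 0.12, 0.0], [-0.001, -0.002, -1.0]]
wrist_force: [-4.2, 1.7, 13.2]
gripper_width: 0.322
gripper_force: 30.0
```

```bash
python3 rod.py 2; python3 d.py .4512 .3546 .15 173
```

```text
top
-4 [ 94  94  97  75  41  40  62  95 102  94  91  90  91  86  76  74  75  75
  74  75  75  75  75]
0 [ 94  95  98  79  40  42  78 113 111 106 105 107 107  92  76  74  75  75
  74  75  75  76  76]
4 [91 93 94 74 41 37 63 77 82 87 89 90 93 85 73 74 75 74 74 75 76 75 75]
scene
-4 [104 100  76  33  14  31  74 104 110 111 110 110 108  99  78  69  68  69
  70  70  71  70  77]
0 [105  99  71  30  15  42  86 108 110 107 107 109 107  95  76  69  68  69
  69  71  72  79 106]
4 [102  95  66  27  15  34  66  86  88  87  87  89  89  81  71  69  69  68
  68  71  86 113 141]
t 35.55 tcp [0.5957 0.1925 0.1101] yaw 173.13 j [ 32.7  28.7  -9.1   0.1 -52.1 -39.6] units [-4.818  5.402  1.329] turn rad -0.002 F [-4.9  0.2 14.2] grip 0.3197307214209624 30.0
```

Rod tip at t≈193 mm gives about 21 mm, white right up to the collar and no band. W1 is soft. Next is W2.

{"method": "servo_tool", "body": {
  "targets": [
    [0, 0, 0.3, 0, 15],
    [0, 0, 0.7, 0, 15],
    [0, 0, 1.1, 0, 15],
    [0, 0, 1.5, 0, 15],
    [0, 0, 1.5, 0, 15]
  ]
}}

```text
time_s: 35.97
tcp_pos: [0.596, 0.1924, 0.1537]
ee_rot: [[-0.121, -0.993, 0.003], [-0.993, 0.121, 0.001], [-0.002, -0.003, -1.0]]
wrist_force: [0.7, 0.3, -1.0]
gripper_width: 0.317
gripper_force: 30.0
```

{"method": "servo_tool", "body": {
  "targets": [
    [-0.6, 0.7, 0, 0, 15],
    [-1.3, 1.4, 0, 0, 15],
    [-2, 2.1, 0, 0, 15],
    [-2.6, 2.8, 0, 0, 15],
    [-3.2, 3.5, 0, 0, 15]
  ]
}}

```text
time_s: 36.38
tcp_pos: [0.4975, 0.2972, 0.1505]
ee_rot: [[-0.121, -0.993, -0.002], [-0.993, 0.121, -0.002], [0.002, 0.002, -1.0]]
wrist_force: [-0.1, -0.1, -2.8]
gripper_width: 0.323
gripper_force: 30.0
```

{"method": "servo_tool", "body": {
  "targets": [
    [-0.6, 0.7, 0, 0, 15],
    [-1.1, 1.3, 0, 0, 15],
    [-1.62, 1.9, 0, 0, 15],
    [-1.62, 1.9, -0.2, 0, 15],
    [-1.62, 1.9, -0.4, 0, 15]
  ]
}}

```text
time_s: 36.8
tcp_pos: [0.4496, 0.3546, 0.1388]
ee_rot: [[-0.119, -0.993, -0.001], [-0.993, 0.119, -0.001], [0.001, 0.001, -1.0]]
wrist_force: [0.2, 0.3, -2.4]
gripper_width: 0.32
gripper_force: 30.0
```

{"method": "servo_tool", "body": {
  "targets": [
    [0, 0, 0, 0, 15],
    [0, 0, 0, 0, 15],
    [0, 0, 0, 0, 15],
    [0, 0, 0, 0, 15],
    [0, 0, 0, 0, 15]
  ]
}}

```text
time_s: 37.22
tcp_pos: [0.4512, 0.3537, 0.1401]
ee_rot: [[-0.122, -0.993, 0.0], [-0.993, 0.122, 0.0], [-0.0, -0.0, -1.0]]
wrist_force: [-0.3, 0.3, -2.3]
gripper_width: 0.316
gripper_force: 30.0
```

```bash
python3 d.py .4512 .3546 .12 173
python3 - <<'E'
from wh import *
for n in('top','scene'):find(cap(n,n+'_18'),n,[(.4802,.183,.012),(.481,.3325,.012),(.6302,.182,.012)])
E
```

```text
t 37.22 tcp [0.4512 0.3537 0.1401] yaw 173.0 j [ 54.3  22.3 -14.9   0.  -52.7 -61.3] units [ 0.001  0.03  -0.669] turn rad -0.0 F [-0.3  0.3 -2.3] grip 0.315573653019319 30.0
top (0.4802, 0.183) hub [[0.4802, 0.1833]] [10] tip [[0.4849, 0.1452]] [9] dist [0.0384] ang [-83.0]
top (0.481, 0.3325) hub [[0.4832, 0.3153]] [9] tip [] [] dist [] ang []
top (0.6302, 0.182) hub [[0.6319, 0.1816]] [9] tip [[0.5945, 0.1905]] [8] dist [0.0384] ang [166.6]
scene (0.4802, 0.183) hub [] [] tip [[0.485, 0.1466]] [13] dist [] ang []
scene (0.481, 0.3325) hub [] [] tip [[0.447, 0.3651], [0.4574, 0.3534]] [4, 3] dist [] ang []
scene (0.6302, 0.182) hub [[0.6304, 0.1838]] [6] tip [[0.5979, 0.191]] [10] dist [0.0333] ang [167.5]
```

{"method": "servo_tool", "body": {
  "targets": [
    [0, 0.03, -0.2, 0, 15],
    [0, 0.03, -0.4, 0, 15],
    [0, 0.03, -0.5, 0, 15],
    [0, 0.03, -0.58, 0, 15],
    [0, 0.03, -0.58, 0, 15]
  ]
}}

```text
time_s: 37.73
tcp_pos: [0.4503, 0.3548, 0.1218]
ee_rot: [[-0.121, -0.993, -0.001], [-0.993, 0.121, -0.001], [0.001, 0.001, -1.0]]
wrist_force: [-1.2, 0.3, -0.7]
gripper_width: 0.319
gripper_force: 30.0
```

{"method": "servo_tool", "body": {
  "targets": [
    [0, 0, -0.03, 0, 15],
    [0, 0, -0.06, 0, 15],
    [0, 0, -0.08, 0, 15],
    [0, 0, -0.1, 0, 15],
    [0, 0, -0.1, 0, 15]
  ]
}}

```text
time_s: 38.15
tcp_pos: [0.4509, 0.3552, 0.1196]
ee_rot: [[-0.121, -0.993, 0.001], [-0.993, 0.121, 0.001], [-0.001, -0.001, -1.0]]
wrist_force: [1.0, 0.7, -1.7]
gripper_width: 0.315
gripper_force: 30.0
```

{"method": "servo_tool", "body": {
  "targets": [
    [0, 0, -0.1, 0, 15],
    [0, 0, -0.15, 0, 15],
    [0, 0, -0.2, 0, 15],
    [0, 0, -0.25, 0, 15],
    [0, 0, -0.25, 0, 15]
  ]
}}

```text
time_s: 38.57
tcp_pos: [0.451, 0.3555, 0.1125]
ee_rot: [[-0.12, -0.993, 0.001], [-0.993, 0.12, 0.001], [-0.001, -0.001, -1.0]]
wrist_force: [0.7, 0.7, 2.7]
gripper_width: 0.315
gripper_force: 30.0
```

{"method": "servo_tool", "body": {
  "targets": [
    [0, 0, -0.03, 0, 15],
    [0, 0, -0.06, 0, 15],
    [0, 0, -0.08, 0, 15],
    [0, 0, -0.1, 0, 15],
    [0, 0, -0.1, 0, 15]
  ]
}}

```text
time_s: 38.98
tcp_pos: [0.451, 0.3556, 0.1103]
ee_rot: [[-0.12, -0.993, 0.001], [-0.993, 0.12, 0.001], [-0.001, -0.001, -1.0]]
wrist_force: [-1.2, 0.9, 6.7]
gripper_width: 0.317
gripper_force: 30.0
```

{"method": "servo_tool", "body": {
  "targets": [
    [0, 0, -0.01, 0, 15],
    [0, 0, -0.02, 0, 15],
    [0, 0, -0.04, 0, 15],
    [0, 0, -0.05, 0, 15],
    [0, 0, -0.05, 0, 15]
  ]
}}

```text
time_s: 39.4
tcp_pos: [0.4511, 0.3557, 0.1102]
ee_rot: [[-0.12, -0.993, 0.002], [-0.993, 0.12, 0.001], [-0.002, -0.002, -1.0]]
wrist_force: [-3.0, 0.8, 14.5]
gripper_width: 0.318
gripper_force: 30.0
```

```bash
python3 rod.py 3
```

```text
top
-4 [ 95  96  93  69  43  40  47  53  84 110  97  84  76  77  86 101 101  62
  38  58  96 103  76]
0 [ 97  96  96  67  41  44  53  53  95 120 108 106 109 119 123 119 109  74
  61  91 106  96  64]
4 [ 92  93  94  72  39  41  43  41  48  56  59  66  69  67  57  57  82  90
  99 106 105 106  91]
scene
-4 [102  95  70  30  15  23  34  51  82 103 105 105 106 107 108 111 108  95
  76  69  69  69  70]
0 [102  92  61  25  16  30  42  58  89 102 103 104 105 105 107 105 103  88
  74  69  69  70  70]
4 [100  88  57  25  19  28  40  60  81  87  87  87  87  88  88  89  86  78
  71  69  69  71  70]
```

Rod tip at t≈209 mm with the same dark band beside the collar as W3, so W2 is sound. Only W1 is soft. Now I carry the gauge back to the hook.

{"method": "servo_tool", "body": {
  "targets": [
    [0, 0, 0.5, 0, 15],
    [0, 0, 1.4, 0, 15],
    [0, 0, 2.4, 0, 15],
    [0, 0, 3.4, 0, 15],
    [0, 0, 4.3, 0, 15]
  ]
}}

```text
time_s: 39.92
tcp_pos: [0.4497, 0.3542, 0.2365]
ee_rot: [[-0.121, -0.993, -0.003], [-0.993, 0.121, -0.002], [0.002, 0.002, -1.0]]
wrist_force: [0.8, 1.0, -1.6]
gripper_width: 0.318
gripper_force: 30.0
```

{"method": "servo_tool", "body": {
  "targets": [
    [0.1, -0.7, 0, 0, 15],
    [0.2, -1.7, 0, 0, 15],
    [0.3, -2.9, 0, 0, 15],
    [0.4, -4.1, 0, 0, 15],
    [0.5, -5.3, 0, 0, 15]
  ]
}}

```text
time_s: 40.33
tcp_pos: [0.464, 0.1939, 0.2347]
ee_rot: [[-0.121, -0.993, -0.004], [-0.993, 0.121, -0.002], [0.002, 0.004, -1.0]]
wrist_force: [1.4, -0.7, -2.3]
gripper_width: 0.322
gripper_force: 30.0
```

{"method": "servo_tool", "body": {
  "targets": [
    [0.1, -1.2, 0, 0, 15],
    [0.2, -2.4, 0, 0, 15],
    [0.3, -3.6, 0, 0, 15],
    [0.4, -4.8, 0, 0, 15],
    [0.4, -6, 0, 0, 15]
  ]
}}

```text
time_s: 40.75
tcp_pos: [0.4762, 0.0142, 0.2349]
ee_rot: [[-0.121, -0.993, -0.004], [-0.993, 0.121, -0.0], [0.001, 0.004, -1.0]]
wrist_force: [0.3, -0.1, -2.2]
gripper_width: 0.325
gripper_force: 30.0
```

{"method": "servo_tool", "body": {
  "targets": [
    [0.1, -1.2, 0, 0, 15],
    [0.2, -2.4, 0, 0, 15],
    [0.3, -3.6, 0, 0, 15],
    [0.4, -4.6, 0, 0, 15],
    [0.4, -5.3, 0, 0, 15]
  ]
}}

```text
time_s: 41.17
tcp_pos: [0.4881, -0.1451, 0.2346]
ee_rot: [[-0.123, -0.992, -0.005], [-0.992, 0.123, 0.001], [-0.0, 0.005, -1.0]]
wrist_force: [0.4, 1.2, -2.7]
gripper_width: 0.318
gripper_force: 30.0
```

{"method": "servo_tool", "body": {
  "targets": [
    [0.1, -0.7, 0, 0, 15],
    [0.2, -1.4, 0, 0, 15],
    [0.3, -2, 0, 0, 15],
    [0.4, -2.5, 0, 0, 15],
    [0.4, -2.5, 0, 0, 15]
  ]
}}

```text
time_s: 41.58
tcp_pos: [0.5005, -0.2197, 0.2342]
ee_rot: [[-0.124, -0.992, -0.005], [-0.992, 0.124, 0.001], [-0.001, 0.005, -1.0]]
wrist_force: [0.2, -0.1, -3.0]
gripper_width: 0.318
gripper_force: 30.0
```

```bash
python3 tilt.py;python3 d.py .503 -.3535 .193 173.07
```

```text
[400.3 212.2] [((np.float64(401.9), np.float64(212.5)), np.int32(26), [5, 8])]
[141.  260.1] [((np.float64(141.1), np.float64(263.0)), np.int32(44), [9, 11])]
end [ 0.4822 -0.3768  0.228 ] err 0.0054 along 0.16 dz -0.0066 tilt deg -2.46
t 41.68 tcp [ 0.5002 -0.2178  0.2346] yaw 172.96 j [ -6.5  14.7 -11.2  -0.1 -64.4  -0.5] units [ 0.092 -4.522 -1.388] turn rad 0.002 F [-0.8  0.2 -3. ] grip 0.3208600611225906 30.0
```

{"method": "servo_tool", "body": {
  "targets": [
    [0, -0.9, 0, 0, 15],
    [0, -1.8, 0, 0, 15],
    [0, -2.7, 0, 0, 15],
    [0, -3.6, 0, 0, 15],
    [0, -4.5, 0, 0, 15]
  ]
}}

```text
time_s: 42.1
tcp_pos: [0.5011, -0.3525, 0.2357]
ee_rot: [[-0.119, -0.993, -0.002], [-0.993, 0.119, 0.002], [-0.002, 0.002, -1.0]]
wrist_force: [1.0, 0.3, -2.9]
gripper_width: 0.322
gripper_force: 30.0
```

{"method": "servo_tool", "body": {
  "targets": [
    [0, 0, 0, 0, 15],
    [0, 0, -0.4, 0, 15],
    [0, 0, -0.8, 0, 15],
    [0, 0, -1.2, 0, 15],
    [0, 0, -1.35, 0, 15]
  ]
}}

```text
time_s: 42.52
tcp_pos: [0.5002, -0.3509, 0.1932]
ee_rot: [[-0.12, -0.993, -0.005], [-0.993, 0.12, 0.003], [-0.003, 0.005, -1.0]]
wrist_force: [-0.4, 0.7, -2.7]
gripper_width: 0.322
gripper_force: 30.0
```

{"method": "servo_tool", "body": {
  "targets": [
    [0, 0, 0, 0, 15],
    [0, 0, 0, 0, 15],
    [0, 0, 0, 0, 15],
    [0, 0, 0, 0, 15],
    [0, 0, 0, 0, 15]
  ]
}}

```text
time_s: 42.93
tcp_pos: [0.502, -0.3529, 0.1968]
ee_rot: [[-0.121, -0.993, 0.001], [-0.993, 0.121, -0.0], [0.0, -0.001, -1.0]]
wrist_force: [0.7, -0.6, -2.6]
gripper_width: 0.319
gripper_force: 30.0
```

```bash
python3 tilt.py;python3 d.py .568 -.3615 .193 173.07
```

```text
[436.4 212.7] [((np.float64(437.6), np.float64(213.0)), np.int32(21), [5, 7])]
[ 97.2 300.5] [((np.float64(98.1), np.float64(303.7)), np.int32(22), [6, 8]), ((np.float64(100.9), np.float64(311.1)), np.int32(10), [7, 3])]
end [ 0.4845 -0.5115  0.1883] err 0.0063 along 0.1595 dz -0.0082 tilt deg -3.02
t 43.03 tcp [ 0.5018 -0.353   0.1965] yaw 173.07 j [-20.   22.8  -5.   -0.  -62.1  13.1] units [ 2.207 -0.284 -0.117] turn rad 0.0 F [-0.5 -0.1 -1.7] grip 0.31685270540100346 30.0
```

{"method": "servo_tool", "body": {
  "targets": [
    [0.4, -0.05, 0, 0, 15],
    [0.8, -0.1, 0, 0, 15],
    [1.2, -0.15, 0, 0, 15],
    [1.6, -0.2, 0, 0, 15],
    [1.6, -0.2, 0, 0, 15]
  ]
}}

```text
time_s: 43.45
tcp_pos: [0.5516, -0.3593, 0.1958]
ee_rot: [[-0.12, -0.993, 0.001], [-0.993, 0.12, -0.001], [0.001, -0.001, -1.0]]
wrist_force: [-0.2, 0.1, -2.5]
gripper_width: 0.319
gripper_force: 30.0
```

{"method": "servo_tool", "body": {
  "targets": [
    [0.2, -0.03, 0, 0, 15],
    [0.4, -0.06, 0, 0, 15],
    [0.6, -0.08, 0, 0, 15],
    [0.6, -0.08, 0, 0, 15],
    [0.6, -0.08, 0, 0, 15]
  ]
}}

```text
time_s: 43.87
tcp_pos: [0.5677, -0.3613, 0.1959]
ee_rot: [[-0.121, -0.993, -0.0], [-0.993, 0.121, 0.0], [-0.0, 0.0, -1.0]]
wrist_force: [-0.0, 0.2, -2.2]
gripper_width: 0.319
gripper_force: 30.0
```

{"method": "servo_tool", "body": {
  "targets": [
    [0, 0, -0.2, 0, 15],
    [0, 0, -0.4, 0, 15],
    [0, 0, -0.6, 0, 15],
    [0, 0, -0.8, 0, 15],
    [0, 0, -0.8, 0, 15]
  ]
}}

```text
time_s: 44.28
tcp_pos: [0.5665, -0.3608, 0.1697]
ee_rot: [[-0.121, -0.993, -0.004], [-0.993, 0.121, 0.002], [-0.002, 0.004, -1.0]]
wrist_force: [-0.7, 0.4, -2.7]
gripper_width: 0.319
gripper_force: 30.0
```

{"method": "servo_tool", "body": {
  "targets": [
    [0, 0, -0.05, 0, 15],
    [0, 0, -0.1, 0, 15],
    [0, 0, -0.12, 0, 15],
    [0, 0, -0.12, 0, 15],
    [0, 0, -0.12, 0, 15]
  ]
}}

```text
time_s: 44.7
tcp_pos: [0.5679, -0.3615, 0.1689]
ee_rot: [[-0.121, -0.993, 0.001], [-0.993, 0.121, -0.0], [0.0, -0.001, -1.0]]
wrist_force: [1.2, 0.4, -0.6]
gripper_width: 0.322
gripper_force: 30.0
```

```bash
python3 tilt.py;python3 d.py .568 -.3615 .164 173.07
```

```text
[435. 194.] [((np.float64(436.1), np.float64(194.8)), np.int32(14), [4, 6])]
[111.5 327.4] [((np.float64(112.0), np.float64(329.5)), np.int32(29), [6, 8])]
end [ 0.5488 -0.5193  0.1622] err 0.006 along 0.159 dz -0.0066 tilt deg -2.45
t 44.8 tcp [ 0.5679 -0.3615  0.1688] yaw 173.07 j [-18.7  29.7   2.1   0.  -62.4  11.8] units [ 0.005 -0.001 -0.161] turn rad -0.0 F [ 0.6 -0.1 -1. ] grip 0.3200027076631281 30.0
```

{"method": "servo_tool", "body": {
  "targets": [
    [0, 0, -0.04, 0, 15],
    [0, 0, -0.08, 0, 15],
    [0, 0, -0.1, 0, 15],
    [0, 0, -0.1, 0, 15],
    [0, 0, -0.1, 0, 15]
  ]
}}

```text
time_s: 45.22
tcp_pos: [0.5682, -0.3623, 0.1673]
ee_rot: [[-0.12, -0.993, 0.002], [-0.993, 0.12, -0.002], [0.002, -0.003, -1.0]]
wrist_force: [-0.8, -1.0, 5.6]
gripper_width: 0.322
gripper_force: 30.0
```

{"method": "servo_tool", "body": {
  "targets": [
    [0, 0, 0, 0, 30],
    [0, 0, 0, 0, 34],
    [0, 0, 0, 0, 38],
    [0, 0, 0, 0, 44],
    [0, 0, 0, 0, 50]
  ]
}}

```text
time_s: 45.63
tcp_pos: [0.5676, -0.3612, 0.1649]
ee_rot: [[-0.121, -0.993, -0.001], [-0.993, 0.121, 0.0], [-0.0, 0.001, -1.0]]
wrist_force: [-0.5, 0.6, -0.1]
gripper_width: 0.508
gripper_force: 0.0
```

{"method": "servo_tool", "body": {
  "targets": [
    [0, 0, 0, 0, 60],
    [0, 0, 0, 0, 60],
    [0, 0, 0, 0, 60],
    [0, 0, 0, 0, 60],
    [0, 0, 0, 0, 60]
  ]
}}

```text
time_s: 46.05
tcp_pos: [0.5676, -0.3614, 0.1654]
ee_rot: [[-0.121, -0.993, 0.0], [-0.993, 0.121, -0.0], [-0.0, -0.0, -1.0]]
wrist_force: [-0.8, -0.0, -0.3]
gripper_width: 0.684
gripper_force: 0.0
```

{"method": "servo_tool", "body": {
  "targets": [
    [0, 0, 0.4, 0, 60],
    [0, 0, 1, 0, 60],
    [0, 0, 1.8, 0, 60],
    [0, 0, 2.6, 0, 60],
    [0, 0, 3, 0, 60]
  ]
}}

```text
time_s: 46.47
tcp_pos: [0.5687, -0.3622, 0.2604]
ee_rot: [[-0.12, -0.993, 0.005], [-0.993, 0.12, -0.004], [0.003, -0.006, -1.0]]
wrist_force: [0.2, -0.0, 0.9]
gripper_width: 0.689
gripper_force: 0.0
```

{"method": "servo_tool", "body": {
  "targets": [
    [0, 0.8, 0, 0, 60],
    [0, 1.6, 0, 0, 60],
    [0, 2.6, 0, 0, 60],
    [0, 3.6, 0, 0, 60],
    [0, 4.6, 0, 0, 60]
  ]
}}

```text
time_s: 46.88
tcp_pos: [0.5676, -0.2223, 0.2566]
ee_rot: [[-0.121, -0.993, 0.001], [-0.993, 0.121, -0.0], [0.0, -0.001, -1.0]]
wrist_force: [0.9, 0.5, -0.6]
gripper_width: 0.69
gripper_force: 0.0
```

```bash
python3 d.py .6315 .182 .2 253.5
python3 - <<'E'
from wh import *
for n in('top','scene'):
    c=cap(n,n+'_20');find(c,n,[(.4802,.183,.012),(.481,.3325,.012),(.6302,.182,.012)])
    g0=cv2.imread('pics/'+n+'0.png').astype(int);g1=c['pixels'][:,:,::-1].astype(int)
    x0,y0,x1,y1=(380,165,450,215) if n=='top' else (95,285,190,380)
    D=np.abs(g1-g0).max(2)[y0:y1,x0:x1];print('hook area changed px',int((D>40).sum()),D.size)
E
```

```text
t 46.88 tcp [ 0.5676 -0.2223  0.2566] yaw 173.04 j [ -6.2  19.9  -0.5   0.  -69.5  -0.8] units [ 2.13  13.478 -1.888] turn rad 1.404 F [ 0.9  0.5 -0.6] grip 0.6903051903804116 0.0
top (0.4802, 0.183) hub [[0.4809, 0.183]] [9] tip [[0.4849, 0.1452]] [9] dist [0.038] ang [-84.0]
top (0.481, 0.3325) hub [[0.4863, 0.3324], [0.4811, 0.3141], [0.4582, 0.3423]] [12, 6, 19] tip [[0.4547, 0.3529]] [6] dist [0.0377, 0.0469, 0.0112] ang [147.0, 124.2, 108.3]
top (0.6302, 0.182) hub [[0.6319, 0.1816]] [9] tip [[0.5948, 0.1916]] [6] dist [0.0384] ang [164.9]
hook area changed px 1084 3500
scene (0.4802, 0.183) hub [[0.4811, 0.1858]] [6] tip [[0.4857, 0.1463]] [11] dist [0.0398] ang [-83.4]
scene (0.481, 0.3325) hub [[0.4612, 0.3265], [0.4874, 0.3542], [0.4838, 0.3353]] [24, 18, 4] tip [[0.4582, 0.3503]] [5] dist [0.024, 0.0295, 0.0297] ang [97.2, -172.4, 149.6]
scene (0.6302, 0.182) hub [[0.6304, 0.1838]] [6] tip [[0.5981, 0.1912]] [11] dist [0.0331] ang [167.1]
hook area changed px 2866 9025
```

The gauge is hung and released. W2 now reads hub (.486,.332), about 5 mm toward +x and against its pins, so I'll recentre it after dealing with W1. First I fetch the soft W1.

{"method": "servo_tool", "body": {
  "targets": [
    [0.2, 1, 0, 0.12, 60],
    [0.5, 2.2, 0, 0.24, 60],
    [0.7, 3.4, 0, 0.36, 60],
    [1, 4.6, 0, 0.48, 60],
    [1.2, 5.7, 0, 0.6, 60]
  ]
}}

```text
time_s: 47.4
tcp_pos: [0.6044, -0.0512, 0.2565]
ee_rot: [[0.466, -0.885, 0.002], [-0.885, -0.466, -0.0], [0.001, -0.001, -1.0]]
wrist_force: [0.1, 0.3, 1.0]
gripper_width: 0.689
gripper_force: 0.0
```

{"method": "servo_tool", "body": {
  "targets": [
    [0.2, 1.2, 0, 0.12, 60],
    [0.5, 2.4, 0, 0.24, 60],
    [0.7, 3.6, 0, 0.36, 60],
    [0.9, 4.6, 0, 0.48, 60],
    [0.9, 5.6, 0, 0.6, 60]
  ]
}}

```text
time_s: 47.82
tcp_pos: [0.6318, 0.1169, 0.2561]
ee_rot: [[0.884, -0.467, 0.001], [-0.467, -0.884, -0.0], [0.001, -0.001, -1.0]]
wrist_force: [1.0, -1.1, 0.1]
gripper_width: 0.685
gripper_force: 0.0
```

{"method": "servo_tool", "body": {
  "targets": [
    [0, 1, -0.5, 0.12, 60],
    [0, 1.8, -1, 0.24, 60],
    [0, 2.15, -2, 0.25, 60],
    [0, 2.15, -3, 0.25, 60],
    [0, 2.15, -4, 0.25, 60]
  ]
}}

```text
time_s: 48.23
tcp_pos: [0.6313, 0.181, 0.1353]
ee_rot: [[0.971, -0.238, 0.002], [-0.238, -0.971, 0.001], [0.002, -0.001, -1.0]]
wrist_force: [-0.3, 0.5, -0.9]
gripper_width: 0.689
gripper_force: 0.0
```

{"method": "servo_tool", "body": {
  "targets": [
    [0, 0, -0.3, 0, 60],
    [0, 0, -0.3, 0, 60],
    [0, 0, -0.3, 0, 60],
    [0, 0, -0.3, 0, 60],
    [0, 0, -0.3, 0, 60]
  ]
}}

```text
time_s: 48.65
tcp_pos: [0.6321, 0.1804, 0.1291]
ee_rot: [[0.971, -0.24, 0.004], [-0.24, -0.971, 0.002], [0.004, -0.003, -1.0]]
wrist_force: [0.5, -0.8, 0.1]
gripper_width: 0.691
gripper_force: 0.0
```

```bash
python3 d.py .6319 .182 .0775 256
python3 - <<'E'
from m import *
c=cap('wrist');g=c['pixels'].max(2)
u,v=proj(c,[.632,.182,.078])[0];print(u,v)
print([(b[0],onz(c,b[0],.078).round(4)) for b in blobs(g<35,200,4000) if abs(b[0][0]-u)<60 and abs(b[0][1]-v)<40])
E
```

```text
t 48.65 tcp [0.6321 0.1804 0.1291] yaw -103.86 j [ 30.   30.2  -3.2   0.  -56.3  46.1] units [-0.007  0.054 -1.721] turn rad -0.002 F [ 0.5 -0.8  0.1] grip 0.6905282116391865 0.0
275.1192989419895 240.9091525957844
[((np.float64(274.2), np.float64(242.7)), array([0.6311, 0.1827, 0.078 ]))]
```

{"method": "servo_tool", "body": {
  "targets": [
    [0, 0.06, -0.5, 0, 60],
    [0, 0.06, -1, 0, 60],
    [0, 0.06, -1.4, 0, 60],
    [0, 0.06, -1.68, 0, 60],
    [0, 0.06, -1.68, 0, 60]
  ]
}}

```text
time_s: 49.12
tcp_pos: [0.6297, 0.1814, 0.0743]
ee_rot: [[0.971, -0.24, -0.003], [-0.24, -0.971, -0.001], [-0.003, 0.002, -1.0]]
wrist_force: [0.4, -0.7, -0.3]
gripper_width: 0.689
gripper_force: 0.0
```

{"method": "servo_tool", "body": {
  "targets": [
    [0, 0, 0, 0, 60],
    [0, 0, 0, 0, 20],
    [0, 0, 0, 0, 20],
    [0, 0, 0, 0, 20],
    [0, 0, 0, 0, 20]
  ]
}}

```text
time_s: 49.53
tcp_pos: [0.6309, 0.1821, 0.0767]
ee_rot: [[0.971, -0.239, 0.001], [-0.239, -0.971, 0.001], [0.001, -0.001, -1.0]]
wrist_force: [0.3, -0.7, -0.3]
gripper_width: 0.469
gripper_force: 0.0
```

{"method": "servo_tool", "body": {
  "targets": [
    [0, 0, 0, 0, 20],
    [0, 0, 0, 0, 20],
    [0, 0, 0, 0, 20],
    [0, 0, 0, 0, 20],
    [0, 0, 0, 0, 20]
  ]
}}

```text
time_s: 49.95
tcp_pos: [0.6309, 0.1822, 0.0764]
ee_rot: [[0.971, -0.239, 0.001], [-0.239, -0.971, 0.0], [0.001, -0.001, -1.0]]
wrist_force: [0.3, 1.9, 2.7]
gripper_width: 0.385
gripper_force: 30.0
```

{"method": "servo_tool", "body": {
  "targets": [
    [0, 0, 0.5, 0, 20],
    [0, 0, 1.3, 0, 20],
    [0, 0, 2.2, 0, 20],
    [0, 0, 3, 0, 20],
    [0, 0, 3.3, 0, 20]
  ]
}}

```text
time_s: 50.37
tcp_pos: [0.6314, 0.1821, 0.1773]
ee_rot: [[0.971, -0.239, 0.003], [-0.239, -0.971, 0.001], [0.003, -0.002, -1.0]]
wrist_force: [2.1, -0.3, -3.0]
gripper_width: 0.38
gripper_force: 30.0
```

```bash
python3 d.py .53 -.15 .0665 256
```

```text
t 50.37 tcp [0.6314 0.1821 0.1773] yaw -103.85 j [ 30.2  27.7   0.1   0.  -62.2  46. ] units [ -3.379 -11.07   -3.693] turn rad -0.003 F [ 2.1 -0.3 -3. ] grip 0.3797777673358769 30.0
```

{"method": "servo_tool", "body": {
  "targets": [
    [-0.2, -0.8, 0, 0, 20],
    [-0.4, -1.8, 0, 0, 20],
    [-0.7, -2.9, 0, 0, 20],
    [-1, -4, 0, 0, 20],
    [-1.3, -5.1, 0, 0, 20]
  ]
}}

```text
time_s: 50.78
tcp_pos: [0.5893, 0.0275, 0.1724]
ee_rot: [[0.971, -0.24, -0.005], [-0.24, -0.971, -0.0], [-0.005, 0.002, -1.0]]
wrist_force: [0.4, 0.9, -5.0]
gripper_width: 0.384
gripper_force: 30.0
```

{"method": "servo_tool", "body": {
  "targets": [
    [-0.4, -1.1, 0, 0, 20],
    [-0.8, -2.2, 0, 0, 20],
    [-1.2, -3.3, 0, 0, 20],
    [-1.6, -4.4, 0, 0, 20],
    [-1.9, -5.2, 0, 0, 20]
  ]
}}

```text
time_s: 51.2
tcp_pos: [0.5315, -0.1291, 0.1728]
ee_rot: [[0.97, -0.242, -0.005], [-0.242, -0.97, 0.001], [-0.005, 0.001, -1.0]]
wrist_force: [0.3, 0.2, -6.1]
gripper_width: 0.383
gripper_force: 30.0
```

{"method": "servo_tool", "body": {
  "targets": [
    [-0.2, -0.5, 0, 0, 20],
    [-0.2, -0.8, -0.8, 0, 20],
    [-0.2, -0.8, -1.8, 0, 20],
    [-0.2, -0.8, -2.6, 0, 20],
    [-0.2, -0.8, -2.9, 0, 20]
  ]
}}

```text
time_s: 51.62
tcp_pos: [0.524, -0.1511, 0.0826]
ee_rot: [[0.97, -0.242, -0.011], [-0.242, -0.97, 0.002], [-0.011, 0.001, -1.0]]
wrist_force: [-0.8, -0.2, -6.8]
gripper_width: 0.382
gripper_force: 30.0
```

{"method": "servo_tool", "body": {
  "targets": [
    [0, 0, 0, 0, 20],
    [0, 0, 0, 0, 20],
    [0, 0, -0.3, 0, 20],
    [0, 0, -0.5, 0, 20],
    [0, 0, -0.5, 0, 20]
  ]
}}

```text
time_s: 52.03
tcp_pos: [0.528, -0.1508, 0.0724]
ee_rot: [[0.971, -0.24, -0.001], [-0.24, -0.971, 0.0], [-0.001, -0.0, -1.0]]
wrist_force: [0.6, -0.2, -5.2]
gripper_width: 0.384
gripper_force: 30.0
```

```bash
python3 d.py .53 -.15 .066 256; python3 -c "
from wh import *
for n in('top','scene'):find(cap(n,n+'_21'),n,[(.4802,.183,.012),(.483,.3325,.012)])"
```

```text
t 52.03 tcp [ 0.528  -0.1508  0.0724] yaw -103.86 j [  1.   25.3 -22.3  -0.  -42.5  75.2] units [ 0.065  0.026 -0.213] turn rad -0.002 F [ 0.6 -0.2 -5.2] grip 0.3836956444274102 30.0
top (0.4802, 0.183) hub [[0.4809, 0.183]] [9] tip [[0.4849, 0.1452]] [9] dist [0.038] ang [-84.0]
top (0.483, 0.3325) hub [[0.4863, 0.3324], [0.4811, 0.3141]] [12, 6] tip [[0.4547, 0.3529]] [6] dist [0.0377, 0.0469] ang [147.0, 124.2]
scene (0.4802, 0.183) hub [[0.4811, 0.1858]] [6] tip [[0.4857, 0.1463]] [11] dist [0.0398] ang [-83.4]
scene (0.483, 0.3325) hub [[0.462, 0.3267], [0.4878, 0.3547], [0.4838, 0.3353]] [23, 19, 4] tip [[0.4582, 0.3503]] [5] dist [0.0239, 0.0299, 0.0297] ang [99.1, -171.5, 149.6]
```

Lower the last few millimetres, release, then go to W2 (hub ≈(.486,.332), valve at 147°, so fingers at 237°).

{"method": "servo_tool", "body": {
  "targets": [
    [0, 0, -0.08, 0, 20],
    [0, 0, -0.15, 0, 20],
    [0, 0, -0.22, 0, 20],
    [0, 0, -0.24, 0, 20],
    [0, 0, -0.24, 0, 20]
  ]
}}

```text
time_s: 52.55
tcp_pos: [0.5285, -0.1511, 0.0656]
ee_rot: [[0.971, -0.239, -0.001], [-0.239, -0.971, -0.0], [-0.001, 0.0, -1.0]]
wrist_force: [-0.2, 0.1, -5.7]
gripper_width: 0.385
gripper_force: 30.0
```

{"method": "servo_tool", "body": {
  "targets": [
    [0, 0, 0, 0, 20],
    [0, 0, 0, 0, 40],
    [0, 0, 0, 0, 60],
    [0, 0, 0, 0, 60],
    [0, 0, 0, 0, 60]
  ]
}}

```text
time_s: 52.97
tcp_pos: [0.5295, -0.1511, 0.0667]
ee_rot: [[0.971, -0.239, 0.002], [-0.239, -0.971, -0.0], [0.002, -0.0, -1.0]]
wrist_force: [0.2, 0.1, -0.4]
gripper_width: 0.598
gripper_force: 0.0
```

{"method": "servo_tool", "body": {
  "targets": [
    [0, 0, 0.5, 0, 60],
    [0, 0, 1.5, 0, 60],
    [0, 0, 2.5, 0, 60],
    [0, 0, 3.5, 0, 60],
    [0, 0, 4.2, 0, 60]
  ]
}}

```text
time_s: 53.38
tcp_pos: [0.5298, -0.1513, 0.1955]
ee_rot: [[0.971, -0.239, 0.005], [-0.239, -0.971, -0.001], [0.005, -0.0, -1.0]]
wrist_force: [0.7, -0.1, -0.6]
gripper_width: 0.691
gripper_force: 0.0
```

{"method": "servo_tool", "body": {
  "targets": [
    [0, 0.6, 0, -0.1, 60],
    [-0.2, 1.8, 0, -0.2, 60],
    [-0.3, 3, 0, -0.3, 60],
    [-0.4, 4.2, 0, -0.33, 60],
    [-0.5, 5.4, 0, -0.33, 60]
  ]
}}

```text
time_s: 53.8
tcp_pos: [0.5135, 0.0123, 0.1926]
ee_rot: [[0.84, -0.543, 0.002], [-0.543, -0.84, 0.0], [0.001, -0.001, -1.0]]
wrist_force: [0.2, -0.1, 0.0]
gripper_width: 0.691
gripper_force: 0.0
```

{"method": "servo_tool", "body": {
  "targets": [
    [0, 1.2, 0, 0, 60],
    [-0.2, 2.4, 0, 0, 60],
    [-0.3, 3.6, 0, 0, 60],
    [-0.4, 4.8, 0, 0, 60],
    [-0.5, 6, 0, 0, 60]
  ]
}}

```text
time_s: 54.22
tcp_pos: [0.4983, 0.1928, 0.1926]
ee_rot: [[0.841, -0.541, 0.001], [-0.541, -0.841, 0.001], [0.001, -0.001, -1.0]]
wrist_force: [1.3, -0.1, -0.5]
gripper_width: 0.689
gripper_force: 0.0
```

{"method": "servo_tool", "body": {
  "targets": [
    [-0.1, 1.2, 0, 0, 60],
    [-0.2, 2.4, 0, 0, 60],
    [-0.3, 3.6, 0, 0, 60],
    [-0.4, 4.6, 0, 0, 60],
    [-0.4, 4.6, 0, 0, 60]
  ]
}}

```text
time_s: 54.63
tcp_pos: [0.4867, 0.3341, 0.1921]
ee_rot: [[0.844, -0.537, 0.002], [-0.537, -0.844, 0.002], [0.001, -0.003, -1.0]]
wrist_force: [1.1, -0.5, 0.2]
gripper_width: 0.692
gripper_force: 0.0
```

```bash
python3 d.py .486 .3324 .0765 237
python3 - <<'E'
from m import *
c=cap('wrist','w22');g=c['pixels'].max(2)
u,v=proj(c,[.486,.3324,.078])[0];print(u,v)
print([(b[0],b[1],onz(c,b[0],.078).round(4)) for b in blobs(g<35,80,4000) if abs(b[0][0]-u)<80 and abs(b[0][1]-v)<60])
a=cap('top','top_22')
i=cv2.imread('pics/top_22.png');q=cv2.imread('pics/w22.png')
b=cap('scene','scene_22');k=cv2.imread('pics/scene_22.png')
t=lambda x:cv2.resize(x,(266,266),interpolation=cv2.INTER_CUBIC)
h=cv2.imread('pics/top_22.png')
cv2.imwrite('pics/c22.png',np.vstack([np.hstack([cv2.resize(q,(400,300)),cv2.resize(k[140:260,260:420],(400,300),interpolation=cv2.INTER_CUBIC)]),np.hstack([cv2.resize(h[150:234,290:402],(400,300),interpolation=cv2.INTER_CUBIC),cv2.resize(k[265:385,70:230],(400,300),interpolation=cv2.INTER_CUBIC)])]))
E
```

```text
t 54.63 tcp [0.4867 0.3341 0.1921] yaw -122.47 j [ 50.2  20.8  -8.9   0.  -60.1   7.3] units [-0.022 -0.055 -3.852] turn rad -0.009 F [ 1.1 -0.5  0.2] grip 0.6918809713477411 0.0
280.81378939017384 209.47003194712053
[((np.float64(278.7), np.float64(205.4)), np.int32(146), array([0.4893, 0.3321, 0.078 ])), ((np.float64(359.4), np.float64(257.8)), np.int32(797), array([0.4242, 0.3034, 0.078 ]))]
```

View pics/c22.png

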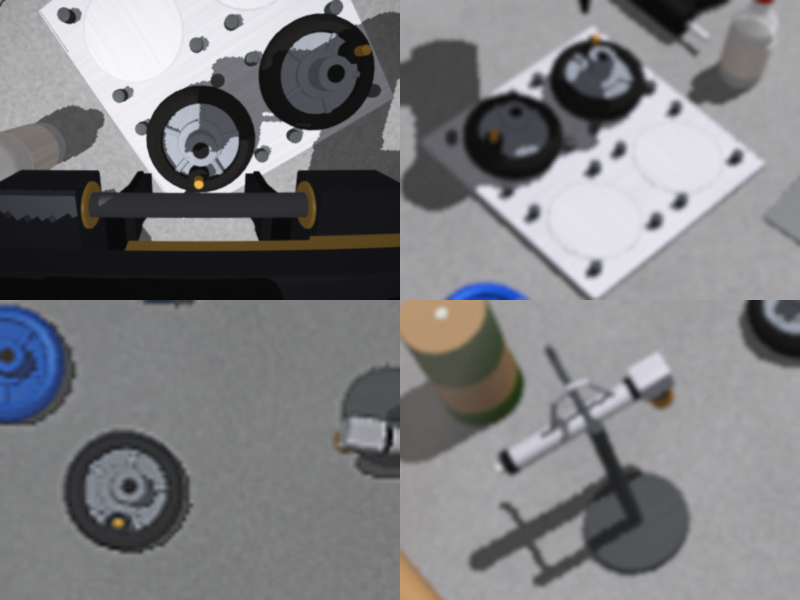

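The picture shows four things.
- **Gauge:** hangs level by its handle (lower right).
- **W1:** lies flat on the bench, hub (128,487) lower left.
- **W3:** seated.
- **W2:** flat in station_1 but shifted against its pins. Its two-view heights are unchanged.

I'll grip W2, slide it 5 mm back along −x and release.

{"method": "servo_tool", "body": {
  "targets": [
    [0, -0.04, -1, 0, 60],
    [0, -0.04, -2, 0, 60],
    [0, -0.04, -2.8, 0, 60],
    [0, -0.04, -3.4, 0, 60],
    [0, -0.04, -3.7, 0, 60]
  ]
}}

```text
time_s: 55.2
tcp_pos: [0.4858, 0.3251, 0.0785]
ee_rot: [[0.84, -0.543, -0.003], [-0.543, -0.84, -0.003], [-0.001, 0.004, -1.0]]
wrist_force: [-0.1, -0.4, -0.4]
gripper_width: 0.693
gripper_force: 0.0
```

{"method": "servo_tool", "body": {
  "targets": [
    [0, 0, 0, 0, 60],
    [0, 0, 0, 0, 60],
    [0, 0, 0, 0, 20],
    [0, 0, 0, 0, 20],
    [0, 0, 0, 0, 20]
  ]
}}

```text
time_s: 55.62
tcp_pos: [0.4872, 0.3282, 0.0822]
ee_rot: [[0.841, -0.541, 0.002], [-0.541, -0.841, 0.002], [0.0, -0.003, -1.0]]
wrist_force: [0.3, 0.9, 0.1]
gripper_width: 0.546
gripper_force: 0.0
```

{"method": "servo_tool", "body": {
  "targets": [
    [0, 0, 0, 0, 20],
    [0, 0, 0, 0, 20],
    [0, 0, 0, 0, 20],
    [0, 0, 0, 0, 20],
    [0, 0, 0, 0, 20]
  ]
}}

```text
time_s: 56.03
tcp_pos: [0.4875, 0.3288, 0.0817]
ee_rot: [[0.841, -0.541, 0.002], [-0.541, -0.841, 0.002], [0.001, -0.003, -1.0]]
wrist_force: [0.1, 2.1, 2.2]
gripper_width: 0.385
gripper_force: 30.0
```

```bash
python3 d.py .482 .332 .0785 237
```

```text
t 56.03 tcp [0.4875 0.3288 0.0817] yaw -122.73 j [ 49.8  27.5 -16.4   0.  -46.    7.5] units [-0.182  0.107 -0.106] turn rad -0.005 F [0.1 2.1 2.2] grip 0.38458634668113323 30.0
```

{"method": "servo_tool", "body": {
  "targets": [
    [-0.04, 0.02, 0.03, 0, 20],
    [-0.08, 0.04, 0.03, 0, 20],
    [-0.12, 0.07, 0.03, 0, 20],
    [-0.14, 0.08, 0.02, 0, 20],
    [-0.14, 0.08, 0, 0, 20]
  ]
}}

```text
time_s: 56.45
tcp_pos: [0.4827, 0.3295, 0.0816]
ee_rot: [[0.841, -0.541, 0.0], [-0.541, -0.841, -0.001], [0.001, 0.001, -1.0]]
wrist_force: [0.1, -3.8, 10.2]
gripper_width: 0.38
gripper_force: 30.0
```

{"method": "servo_tool", "body": {
  "targets": [
    [0, 0, 0, 0, 20],
    [0, 0, 0, 0, 20],
    [0, 0, 0, 0, 60],
    [0, 0, 0, 0, 60],
    [0, 0, 0, 0, 60]
  ]
}}

```text
time_s: 56.87
tcp_pos: [0.4814, 0.3297, 0.08]
ee_rot: [[0.841, -0.541, -0.002], [-0.541, -0.841, -0.001], [-0.001, 0.002, -1.0]]
wrist_force: [-0.2, -0.1, -1.4]
gripper_width: 0.527
gripper_force: 0.0
```

{"method": "servo_tool", "body": {
  "targets": [
    [0, 0, 0.5, 0, 60],
    [0, 0, 1.5, 0, 60],
    [0, 0, 2.5, 0, 60],
    [0, 0, 3.5, 0, 60],
    [0, 0, 4, 0, 60]
  ]
}}

```text
time_s: 57.28
tcp_pos: [0.483, 0.3311, 0.2042]
ee_rot: [[0.841, -0.54, 0.003], [-0.54, -0.841, 0.003], [0.001, -0.004, -1.0]]
wrist_force: [0.6, -0.1, 0.5]
gripper_width: 0.686
gripper_force: 0.0
```

{"method": "servo_tool", "body": {
  "targets": [
    [0, -1, 0, 0, 60],
    [0, -2.2, 0, 0, 60],
    [0, -3.4, 0, 0, 60],
    [0, -4.6, 0, 0, 60],
    [0, -5.8, 0, 0, 60]
  ]
}}

```text
time_s: 57.7
tcp_pos: [0.4813, 0.1547, 0.2002]
ee_rot: [[0.841, -0.54, -0.002], [-0.54, -0.841, -0.0], [-0.001, 0.001, -1.0]]
wrist_force: [-0.0, 0.2, 0.3]
gripper_width: 0.689
gripper_force: 0.0
```

{"method": "servo_tool", "body": {
  "targets": [
    [-0.2, -1.2, 0.2, 0, 60],
    [-0.5, -2.4, 0.4, 0, 60],
    [-0.8, -3.6, 0.6, 0, 60],
    [-1, -4.6, 0.6, 0, 60],
    [-1, -4.6, 0.6, 0, 60]
  ]
}}

```text
time_s: 58.12
tcp_pos: [0.4499, 0.0146, 0.2185]
ee_rot: [[0.839, -0.545, -0.003], [-0.545, -0.839, -0.0], [-0.002, 0.002, -1.0]]
wrist_force: [0.1, 0.8, -0.7]
gripper_width: 0.687
gripper_force: 0.0
```

```bash
python3 d.py .482 .332 .0785 237; python3 -c "
from wh import *
for n in('top','scene'):find(cap(n,n+'_23'),n,[(.4802,.183,.012),(.483,.3325,.012),(.5285,-.1511,0)])"
```

```text
t 58.12 tcp [0.4499 0.0146 0.2185] yaw -123.02 j [ 22.6   6.  -24.8  -0.1 -59.3  34.4] units [ 1.071 10.578 -4.667] turn rad 0.0 F [ 0.1  0.8 -0.7] grip 0.6867425024176277 0.0
top (0.4802, 0.183) hub [[0.4806, 0.1808]] [9] tip [] [] dist [] ang []
top (0.483, 0.3325) hub [[0.4798, 0.3311], [0.4811, 0.3123]] [11, 4] tip [[0.4486, 0.352]] [6] dist [0.0376, 0.0513] ang [146.2, 129.3]
top (0.5285, -0.1511) hub [[0.5297, -0.1526]] [12] tip [[0.4926, -0.1411]] [8] dist [0.0388] ang [162.8]
scene (0.4802, 0.183) hub [[0.4811, 0.1858]] [6] tip [[0.4857, 0.1463]] [11] dist [0.0398] ang [-83.4]
scene (0.483, 0.3325) hub [[0.4889, 0.3546], [0.4786, 0.3338]] [22, 4] tip [[0.4521, 0.3505]] [4] dist [0.037, 0.0313] ang [-173.6, 147.8]
scene (0.5285, -0.1511) hub [[0.5089, -0.1452], [0.5281, -0.1498]] [39, 10] tip [[0.4932, -0.1409]] [16] dist [0.0163, 0.036] ang [164.7, 165.7]
```

```bash
python3 -c "
from station import r
print(r.finish_job())"
```

```text
the job is handed in; nothing more can be done
None
```

The job is handed in. All three black wheels were checked: two were sound (rod about 37 mm) and stay in stations 0 and 1, one was soft (about 21 mm) and lies flat on the bench, and the gauge hangs on its hook; `finish_job()` returned no verdict.

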